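Set out the bench around the tube mixer

TASK

Set out the bench for a mixing run: stand the steel beaker in the middle of the grey mat, the brown bottle straight behind it (square to the mat, on the side away from the robot) and the squat white jar straight beside it on the side facing the yellow mixer, each leaving a gap of about 25 mm to the beaker. Stand the small vial in the black cup on top of the mixer and lay the timer, face up, in the middle of the tip box's lid. Leave the conical flask where it is.

Things in the scene. Friction and masses are not known exactly. Their poses are not given: they have to be found in the camera images.
- beaker: Loose open steel beaker, upright, a plain cylinder 50 mm in diameter, 70 mm tall. Origin: centre of its underside, z up.
- bottle: Loose brown glass bottle with a black cap, upright, 46 mm in diameter up to 60 mm height, then narrowing to the neck; 90 mm tall. Origin: centre of its underside, z up.
- jar: Loose squat white plastic screw jar, upright, 44 mm in diameter (lid 43 mm), 45 mm tall. Origin: centre of its underside, z up.
- vial: Loose slim glass vial with a grey cap and a paper band, upright, 28 mm in diameter, 80 mm tall. Origin: centre of its underside, z up.
- timer: Loose flat grey bench timer, a square slab 56 x 56 mm and 22 mm thick, lying face (dark display, three white buttons) up. Origin: centre of its underside; x and y square to its sides, z up. It may lie at any direction on the lid.
- mat: Fixed grey bench mat, 200 x 200 mm, 3 mm thick, turned by up to 0.3 rad. Origin: centre of its underside (the upper face is 3 mm above it); its x axis is square to its edges and points to its back, away from the robot; y points to its left as seen from the robot. Behind = along +x of the mat, beside = along its y.
- mixer: Fixed yellow vortex mixer, four-sided body 105 x 105 mm at the foot, tapering to 78 x 78 mm at the top, 105 mm tall, left or right of the mat. On its top, exactly over the origin, stands a round black cup, open upwards, 48 mm across outside; its mouth is 36 mm wide and lies 155 mm above the origin, its flat floor 133 mm above the origin (22 mm deep, straight sides). Origin: centre of the underside, z up.
- tip_box: Fixed closed pipette tip box, blue with a flat white lid, 120 x 85 mm, the lid's top 48 mm above the origin, on the other side of the mat from the mixer. Origin: centre of the underside; x along its 120 mm side, z up.
- flask: Bystander, loose: conical glass flask, 72 mm across the foot, 105 mm tall. Origin: centre of its underside. To be left where it is.
Not all that is in view belongs to the job. What is shaped like the jar but blue or green is not meant.

How it is judged:
By the outcome, as a careful person would: the job done as asked, in the order asked, and still so for the second after the job is handed in, with the robot touching nothing.
It also fails if it takes over 136 s, if anything falls off the work surface, if the arm or the gripper's body presses on something with over 40 N, if the wrist force passes 120 N, or if a joint passes its speed limit or range.

ROBOT

A 6-joint arm with a two-finger parallel gripper is mounted at the origin on the work surface. World frame = base frame: x ahead of the robot, y to its left, z up, the work surface at z = 0. Lengths are in m, angles in rad, forces in N, time in s.
With the tool pointing down it reaches from about 0.425 to 0.95 m from the base axis. Payload 3.5 kg.
Tool frame: the origin (TCP) lies between the finger pads; the fingertips stand 8 mm ahead of it and the grasp point (between the pads) lies 11 mm behind it (bot.tip_extent is the distance from the TCP to the fingertips, in m); y points along the fingers, z is the direction in which the jaws open and shut, and the axes are right-handed (so a half turn about y gives the same grasp; the last joint's range is limited). The gripper opens to 85 mm and grips with 20 to 120 N. Pads are 22 mm wide; open, the fingers measure 114 mm over their backs; the gripper's body (76 mm by 85 mm) begins 54 mm behind the grasp point. The pads swing forward as they close: fully open they stand 13 mm farther back than shut.
Start: joints at [-1.277, 0.286, 1.577, -0, 1.279, -0.15], TCP at [0.29, -0.61, 0.239] pointing down, gripper open.
Joint ranges: [-2.77, 2.77], [-0.9, 2.22], [0.21, 2.48], [-1.53, 4.67], [0.24, 2.81], [-2.84, 2.84]. Speed limits (rad/s): [2.79, 2.79, 3.14, 3.14, 3.14, 3.14].

INTERFACE

Orientations are given as a unit quaternion [w, x, y, z].
In Python, from station import bot gives the robot as it stands.
- The arm moves only by the tool send_rows, never from a script. Its argument "increments" is a list that holds one entry, the list of rows, each a list of 6 numbers: the shift along the tool's x, y, z in mm, then the turn, a rotation vector about the tool's x, y, z in degrees. A call has 1 to 5 rows; each row shifts and turns the commanded pose from where the row before left it, along the tool's axes as they then stand; what a row does not reach is not made up. A row lasts 1/8 s, in which the tool goes at most 62.5 mm and 10.7 degrees, less where a joint would pass 70% of its speed; a pose out of reach is approached as far as the arm can. A call is refused whole if a number of a shift passes 62.5 or a number of a turn 10.7, either way. A call with a gripper value outside its range is refused whole. "fingers" is the finger opening in mm, from 0 to 85.4, set as the call begins (left out, the last holds). The fingers move at their own pace and stop on an object; "squeeze" is the grip in N (left out, the last holds). Time passes only in rows, so rows that do not move let the fingers close. It gives the time, the measured TCP pose, the force and the opening at its end, in the units of the state.
- bot.read_state(): the state, without advancing time (a new reading comes with each control period).
- bot.snapshot(name): name is "side" or "top" or "wrist"; returns a dict with "image" (480x640x3 uint8, red, green, blue), "range_z" (480x640 float32, m along the optical axis (not along the pixel's ray), 0 where there is no reading), "K" (3x3 intrinsics, pixels), "R" (3x3) and "t" (3): a world point X has camera coordinates R X + t. Camera axes: x right, y down, z forward; pixel columns grow to the right and rows downward; lengths in m; the calibration is good to about 2 mm. A picture is of the moment at which its call begins.
- bot.hand_in(): hands the job in, once; it reports no verdict.
The state is a dict: "time_s": time; "joints": joint angles; "dq": joint speeds; "joint_efforts": joint torques, N m; "tool_pos": TCP position; "orientation": TCP orientation; "wrist_force": force on the tool from outside, world axes, zero at the start; "ft_torque": the same for the moment, N m; "width": opening from 0.0 (shut) to 1.0 (fully open).
Only numpy, scipy, OpenCV 4.12 (cv2) and the standard library are available. Lean on these libraries where they do the work, as an engineer would, in place of code of your own. Each camera call takes 0.05 s, during which the arm holds its last target.

## Working session

There is one attempt and no reset: what is moved stays moved. The work goes in short steps, Python scripts to look and compute and a tool call to move; the robot and the scene stay as the last step left them, time stands still between calls to the robot, and variables do not carry over. Pictures are saved under pics/ and viewed, and the job is handed in when it is done.

Besides the shell and the picture viewer there is one more tool, called in YAML: its name, and indented under it one key for each argument. send_rows: Moves the arm, as the interface text tells. Its arguments: {"type":"object","properties":{"increments":{"type":"array"},"fingers":{"type":"number"},"squeeze":{"type":"number"}},"required":["increments"]}

```bash
ls; mkdir -p pics; python3 - <<'E'
from station import bot
import cv2
print(bot.read_state())
for n in ("top","side","wrist"):
    s=bot.snapshot(n); cv2.imwrite(f"pics/{n}0.png",s["image"][:,:,::-1]); print(n,s["K"],s["R"],s["t"])
E
```

```text
pics
{'time_s': 0.0, 'joints': array([-1.27701772e+00,  2.87175493e-01,  1.57819796e+00,  1.13035631e-05,
        1.27859555e+00, -1.50028578e-01]), 'dq': array([ 2.57529320e-06, -6.01084152e-04, -5.19332446e-04,  4.61970021e-04,
        9.37410286e-04, -7.51173310e-04]), 'joint_efforts': array([-1.87632133e-03, -4.05983162e+01, -2.92629540e+01, -3.29658287e-04,
        5.74612641e-03,  7.23708752e-06]), 'tool_pos': array([ 0.2896547 , -0.60897768,  0.23792926]), 'orientation': array([ 0.15556721, -0.15568025,  0.69060674, -0.68893021]), 'wrist_force': array([-0.39249865,  0.88853519, -0.32266709]), 'ft_torque': array([-0.02628902,  0.00963376,  0.02363562]), 'width': 0.997576225393563}
top [[469.02542131   0.         327.32360323]
 [  0.         469.02542131 242.21054627]
 [  0.           0.           1.        ]] [[ 1.47782329e-04 -9.99383798e-01  3.50998828e-02]
 [-9.97320379e-01 -2.71512012e-03 -7.31073873e-02]
 [ 7.31576388e-02 -3.49950244e-02 -9.96706230e-01]] [-0.0161236   0.60779602  0.8918436 ]
side [[581.5652074    0.         319.87740205]
 [  0.         581.5652074  239.91826927]
 [  0.           0.           1.        ]] [[-0.99957344 -0.02289367 -0.0181334 ]
 [-0.00307854  0.70003368 -0.71410319]
 [ 0.02904244 -0.71374276 -0.69980555]] [0.59425807 0.03653617 1.37588111]
wrist [[356.08156915   0.         319.65716301]
 [  0.         356.08156915 236.32653711]
 [  0.           0.           1.        ]] [[ 0.4297908  -0.90292613 -0.00206683]
 [-0.86739129 -0.41351     0.2768426 ]
 [-0.25082308 -0.11719166 -0.96091306]] [-0.67559596 -0.03577565  0.37937948]
```

View pics/top0.png

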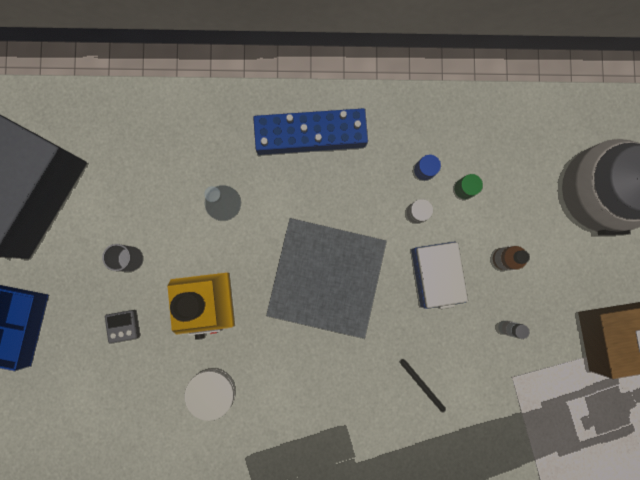

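View pics/side0.png

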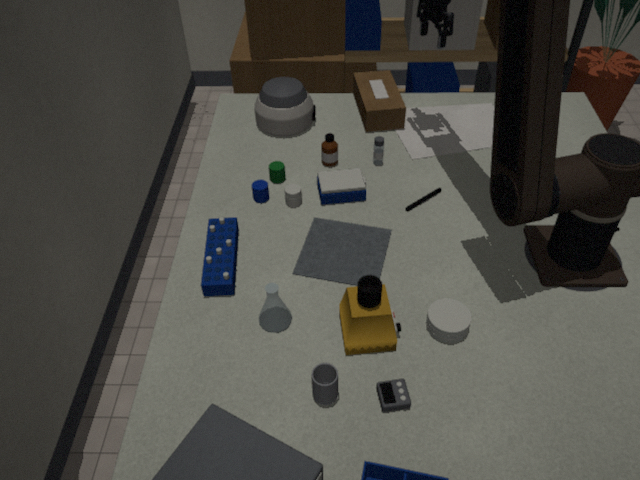

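The top view has +x up and +y left:
- Beaker at (118,257), timer (122,326), mixer (195,303).
- Flask (223,203) and mat (327,278).
- Tip box (440,275), white jar (421,210), with blue and green decoys at (429,167) and (471,185).
- Bottle (514,258) and vial (518,331).
- The large white disc at (209,396) isn't part of the job.

Next I'll measure these with the depth data.

```bash
cat > h.py <<'E'
from station import bot
import numpy as np, cv2
def cloud(n,s=None):
    s=s or bot.snapshot(n)
    z=s["range_z"]; v,u=np.mgrid[0:480,0:640]
    K=s["K"]; c=np.stack([(u-K[0,2])/K[0,0]*z,(v-K[1,2])/K[1,1]*z,z],-1)
    P=(c-s["t"])@s["R"]   # R^T(c-t)
    P[z<=0]=np.nan
    return s,P
def proj(s,X):
    c=s["R"]@np.array(X)+s["t"]; p=s["K"]@c; return p[:2]/p[2]
def win(P,u,v,r,zmin,zmax=1):
    Q=P[v-r:v+r+1,u-r:u+r+1].reshape(-1,3); return Q[(Q[:,2]>zmin)&(Q[:,2]<zmax)]
E
python3 - <<'E'
from h import *
s,P=cloud("top"); np.save("P0.npy",P)
I=s["image"]
def rep(n,Q):
    (c,r)=cv2.minEnclosingCircle(Q[:,:2].astype(np.float32)); rc=cv2.minAreaRect((Q[:,:2]*1000).astype(np.float32))
    print(n,len(Q),"zmax %.4f med %.4f"%(Q[:,2].max(),np.median(Q[:,2])),"circ",np.round(c,4),round(r,4),"rect",np.round(rc[0],1),np.round(rc[1],1),round(rc[2],1))
print("table z",np.nanmedian(win(P,330,380,8,-1)[:,2]))
for n,u,v,r,z0,z1 in [("beaker",118,257,26,.06,.08),("beaker_wall",118,257,26,.03,.08),("timer",122,326,24,.015,.03),("mixtop",195,303,40,.098,.112),("cup",187,306,30,.148,.165),("box",440,275,42,.043,.055),
 ("jar",421,210,16,.038,.055),("bottlecap",520,258,22,.08,.1),("bottle",514,258,26,.02,.1),("vial",518,331,22,.07,.09),("flask",223,203,30,.01,.12),("flasktop",223,203,30,.08,.12),("disc",209,396,32,.01,.1),("blue",429,167,16,.035,.06),("green",471,185,16,.035,.06)]:
    Q=win(P,u,v,r,z0,z1)
    rep(n,Q) if len(Q)>3 else print(n,"few",len(Q))
# mat by colour
g=cv2.cvtColor(I,cv2.COLOR_RGB2GRAY); m=np.zeros_like(g); m[205:350,255:400]=(g[205:350,255:400]<100)*255
m=cv2.morphologyEx(m,cv2.MORPH_OPEN,np.ones((7,7)))
cs,_=cv2.findContours(m,0,2); c=max(cs,key=cv2.contourArea); rc=cv2.minAreaRect(c); print(rc)
bp=cv2.approxPolyDP(c,10,True)[:,0]; print(bp)
K=s["K"]
def onz(u,v,z):
    d=s["R"].T@np.array([(u-K[0,2])/K[0,0],(v-K[1,2])/K[1,1],1]); o=-s["R"].T@s["t"]; return o+d*(z-o[2])/d[2]
C=np.array([onz(*p,.003)[:2] for p in bp]);print(C.round(4)); rep("mat",np.c_[np.array([onz(*p,.003)[:2] for p in c[:,0]]),np.zeros(len(c))])
big=cv2.resize(I[140:350,400:545],None,fx=4,fy=2.85);cv2.imwrite("pics/c1.png",cv2.resize(I[140:350,400:545],None,fx=2.8,fy=2.8)[:,:,::-1])
E
```

```text
table z -0.0008116237751836311
beaker 215 zmax 0.0721 med 0.0669 circ [0.576  0.3715] 0.0257 rect [576.5 371.3] [50.6 47.4] 89.9
beaker_wall 536 zmax 0.0721 med 0.0556 circ [0.5763 0.3713] 0.0257 rect [576.2 370.9] [49.5 49.3] 61.0
timer 885 zmax 0.0258 med 0.0205 circ [0.4462 0.3785] 0.0374 rect [445.9 377.9] [55.9 56.3] 9.4
mixtop 1295 zmax 0.1117 med 0.1036 circ [0.4915 0.2235] 0.0558 rect [491.4 223.5] [80.  79.4] 6.8
cup 323 zmax 0.1569 med 0.1533 circ [0.4914 0.2238] 0.024 rect [491.3 223.6] [45.7 46.7] 0.3
box 2541 zmax 0.0522 med 0.0471 circ [ 0.5449 -0.2341] 0.0687 rect [ 542.4 -233.9] [120.5  81.9] 8.6
jar 389 zmax 0.0488 med 0.0440 circ [ 0.6699 -0.1965] 0.0219 rect [ 669.9 -196.1] [41.3 41.5] 4.5
bottlecap 168 zmax 0.0947 med 0.0895 circ [ 0.5778 -0.3698] 0.0131 rect [ 576.9 -369.9] [24.9 22.3] 88.9
bottle 658 zmax 0.0947 med 0.0643 circ [ 0.577  -0.3702] 0.0235 rect [ 576.5 -367.5] [46.4 41.5] 7.9
vial 191 zmax 0.0833 med 0.0793 circ [ 0.4408 -0.3694] 0.0136 rect [ 441.3 -368.9] [25.7 26.1] 37.0
flask 991 zmax 0.1075 med 0.0445 circ [0.6868 0.1919] 0.0352 rect [685.  190.1] [62.3 67.9] 49.7
flasktop 221 zmax 0.1075 med 0.1032 circ [0.6875 0.1928] 0.0142 rect [687.2 193.2] [26.8 25.6] 89.2
disc 2043 zmax 0.0434 med 0.0376 circ [0.3206 0.2061] 0.0455 rect [320.5 205.7] [88.8 89.1] 33.4
blue 391 zmax 0.0483 med 0.0438 circ [ 0.7573 -0.2131] 0.0218 rect [ 756.5 -213.5] [41.3 42.4] 3.4
green 401 zmax 0.0492 med 0.0439 circ [ 0.7193 -0.2946] 0.0221 rect [ 719.3 -294.6] [41.3 41.9] 47.6
((326.1506042480469, 277.8024597167969), (100.5040512084961, 100.43609619140625), 13.091893196105957)
[[289 219]
 [268 315]
 [364 336]
 [384 240]]
[[ 0.6554  0.0605]
 [ 0.4659  0.1004]
 [ 0.4244 -0.0882]
 [ 0.614  -0.1294]]
mat 163 zmax 0.0000 med 0.0000 circ [ 0.5399 -0.0138] 0.1375 rect [539.5 -13.9] [198.8 198.3] 77.0
```

View pics/c1.png

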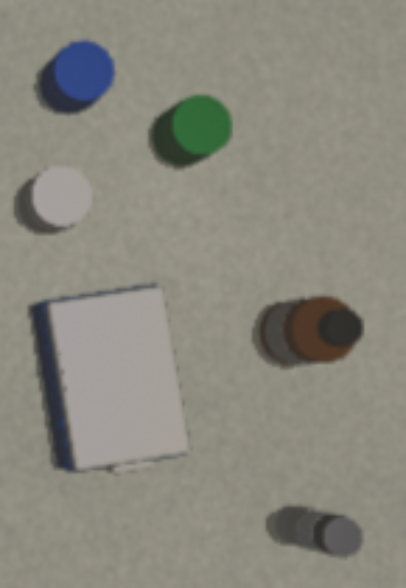

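The crop shows three jar shapes: white (61,197), blue (85,71) and green (202,126). The white one is at top-image (421,210); it measures 43 mm across and 44 mm tall, so that's the jar. The 90 mm white disc is too wide. Now I'll cross-check with the side camera and work out the tool axes.

```bash
python3 - <<'E'
from h import *
from scipy.spatial.transform import Rotation as Ro
print([a for a in dir(bot) if a[0]!='_'], bot.tip_extent)
q=bot.read_state()["orientation"]; print(Ro.from_quat(np.r_[q[1:],q[0]]).as_matrix().round(3))
s,P=cloud("side")
def fitc(n,c,rad,z0,z1):
    Q=P.reshape(-1,3); m=(np.hypot(Q[:,0]-c[0],Q[:,1]-c[1])<rad)&(Q[:,2]>z0)&(Q[:,2]<z1); Q=Q[m]
    cc,r=cv2.minEnclosingCircle(Q[:,:2].astype(np.float32)); rc=cv2.minAreaRect((Q[:,:2]*1000).astype(np.float32))
    print(n,len(Q),np.round(cc,4),round(r,4),"zmax",Q[:,2].max().round(4),np.round(rc[0],1),np.round(rc[1],1),round(rc[2],1))
fitc("cup",(.4914,.2238),.035,.148,.165)
fitc("beaker",(.576,.3713),.035,.062,.08)
fitc("timer",(.446,.378),.05,.016,.03)
fitc("box",(.542,-.234),.08,.043,.055)
fitc("jar",(.67,-.196),.03,.04,.055)
fitc("bcap",(.577,-.37),.03,.084,.1)
fitc("vial",(.441,-.369),.03,.075,.09)
I=s["image"];g=cv2.cvtColor(I,cv2.COLOR_RGB2GRAY)
for n,X in [("matc",(.5397,-.014,.003)),("C1",(.6554,.0605,.003)),("C2",(.4659,.1004,.003)),("C3",(.4244,-.0882,.003)),("C4",(.614,-.1294,.003))]:
    p=proj(s,X);print(n,p.round(1)); cv2.circle(I,tuple(int(round(a)) for a in p),2,(255,0,0),-1)
cv2.imwrite("pics/side1.png",cv2.resize(I[200:300,280:410],None,fx=6,fy=6,interpolation=0)[:,:,::-1])
E
```

```text
['MotionError', 'hand_in', 'read_state', 'snapshot', 'tip_extent'] 0.008
[[-0.903 -0.     0.429]
 [-0.429  0.001 -0.903]
 [-0.    -1.    -0.001]]
cup 243 [0.4905 0.2277] 0.0257 zmax 0.1588 [491.9 228.5] [46.3 49.4] 9.5
beaker 219 [0.5765 0.3742] 0.0266 zmax 0.0736 [576.5 373.9] [51.2 48.7] 72.8
timer 799 [0.4462 0.3822] 0.039 zmax 0.0272 [447.2 383.2] [56.1 58. ] 10.6
box 910 [ 0.5454 -0.2299] 0.0702 zmax 0.0545 [ 542.7 -229.6] [120.3  86.9] 8.6
jar 163 [ 0.6688 -0.1926] 0.0252 zmax 0.0509 [ 669.8 -192.8] [41.3 48.3] 23.3
bcap 50 [ 0.579  -0.3651] 0.0162 zmax 0.0963 [ 579.3 -365.1] [23.4 23.3] 55.1
vial 55 [ 0.4408 -0.3648] 0.0159 zmax 0.0849 [ 441.2 -364.6] [23.5 29. ] 27.4
matc [342.8 249.4]
C1 [293.  272.1]
C2 [375.7 285.6]
C3 [388.9 228.4]
C4 [313.4 217.2]
```

View pics/side1.png

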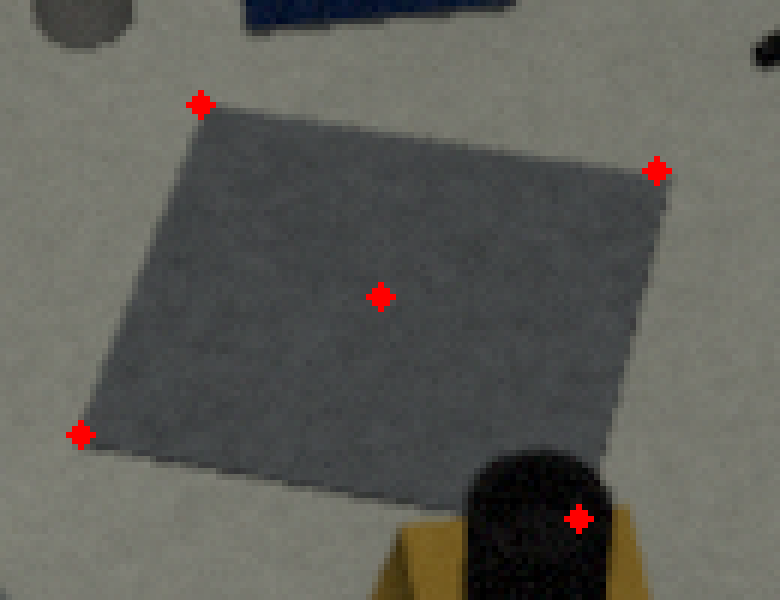

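```bash
cat > plan.py <<'E'
import json,sys,os,numpy as np
# usage: plan.py x y z yaw nrows [x y z yaw nrows ...] ; mm, deg.  commanded pose kept in cmd.json
f="cmd.json"
c=json.load(open(f)) if os.path.exists(f) else [290,-610,239,-64.6]
if sys.argv[1]=="show": print(c); sys.exit()
a=list(map(float,sys.argv[1:])); rows=[]
cur=np.array(c,float)
for i in range(0,len(a),5):
    tgt=np.array(a[i:i+4]); n=int(a[i+4]); st=cur.copy()
    for k in range(1,n+1):
        w=st+(tgt-st)*k/n; d=w-cur; y=np.radians(cur[3])
        Z=np.array([np.cos(y),np.sin(y)]); X=np.array([np.sin(y),-np.cos(y)])  # x = y(down) x z
        dec=0 if (k<n) else 1
        r=[round(float(v),dec) for v in (d[:2]@X,-d[2],d[:2]@Z)]; t=round(float(-d[3]),dec)
        assert np.linalg.norm(r)<62 and abs(t)<=10.6,(r,t)
        cur[:2]+=r[0]*X+r[2]*Z; cur[2]-=r[1]; cur[3]-=t
        rows.append([r[0],r[1],r[2],0,t,0])
for i in range(0,len(rows),5): print(json.dumps(rows[i:i+5]))
print(cur.round(1)); json.dump(list(cur),open(f,"w"))
E
python3 plan.py 480 -130 239 10 10  576 371.5 200 77.5 10
```

```text
[[-38.0, -0.0, -35.0, 0, -7.0, 0], [-42.0, -0.0, -31.0, 0, -8.0, 0], [-45.0, -0.0, -24.0, 0, -7.0, 0], [-48.0, -0.0, -18.0, 0, -8.0, 0], [-51.0, -0.0, -12.0, 0, -7.0, 0]]
[[-51.0, -0.0, -5.0, 0, -8.0, 0], [-52.0, -0.0, 1.0, 0, -7.0, 0], [-51.0, -0.0, 8.0, 0, -8.0, 0], [-49.0, -0.0, 15.0, 0, -7.0, 0], [-47.0, -0.0, 21.4, 0, -7.6, 0]]
[[-48.0, 4.0, 18.0, 0, -7.0, 0], [-45.0, 4.0, 24.0, 0, -6.0, 0], [-42.0, 4.0, 28.0, 0, -7.0, 0], [-39.0, 4.0, 34.0, 0, -7.0, 0], [-34.0, 4.0, 38.0, 0, -7.0, 0]]
[[-30.0, 3.0, 41.0, 0, -6.0, 0], [-24.0, 4.0, 45.0, 0, -7.0, 0], [-20.0, 4.0, 47.0, 0, -7.0, 0], [-13.0, 4.0, 50.0, 0, -7.0, 0], [-7.3, 4.0, 50.0, 0, -6.5, 0]]
[576.  371.4 200.   77.5]
```

send_rows:
  increments:
    - [[-38,0,-35,0,-7,0],[-42,0,-31,0,-8,0],[-45,0,-24,0,-7,0],[-48,0,-18,0,-8,0],[-51,0,-12,0,-7,0]]
  fingers: 85
  squeeze: 30

```text
time_s: 0.88
tool_pos: [0.3853, -0.3676, 0.2393]
orientation: [-0.368, 0.368, -0.604, 0.604]
wrist_force: [1.1, -0.5, 0.3]
width: 0.995
```

send_rows:
  increments:
    - [[-51,0,-5,0,-8,0],[-52,0,1,0,-7,0],[-51,0,8,0,-8,0],[-49,0,15,0,-7,0],[-47,0,21.4,0,-7.6,0]]

```text
time_s: 1.5
tool_pos: [0.48, -0.1278, 0.2395]
orientation: [0.543, -0.543, 0.453, -0.453]
wrist_force: [0.3, -0.4, 0.0]
width: 0.991
```

Tracking follows the plan with almost no lag.

send_rows:
  increments:
    - [[-48,4,18,0,-7,0],[-45,4,24,0,-6,0],[-42,4,28,0,-7,0],[-39,4,34,0,-7,0],[-34,4,38,0,-7,0]]

```text
time_s: 2.12
tool_pos: [0.528, 0.1231, 0.2193]
orientation: [0.652, -0.651, 0.275, -0.275]
wrist_force: [0.8, -0.6, 0.7]
width: 0.996
```

send_rows:
  increments:
    - [[-30,3,41,0,-6,0],[-24,4,45,0,-7,0],[-20,4,47,0,-7,0],[-13,4,50,0,-7,0],[-7.3,4,50,0,-6.5,0]]

```text
time_s: 2.75
tool_pos: [0.5755, 0.3737, 0.2001]
orientation: [-0.703, 0.703, -0.075, 0.075]
wrist_force: [0.6, -1.0, 0.8]
width: 0.994
```

```bash
python3 - <<'E'
from h import *
s,P=cloud("wrist");st=bot.read_state();print(st["tool_pos"],st["width"])
I=s["image"].copy()
Q=P.reshape(-1,3);m=(np.hypot(Q[:,0]-.576,Q[:,1]-.3715)<.045)&(Q[:,2]>.058)&(Q[:,2]<.085);Q=Q[m]
if len(Q)>3:
    print(len(Q),cv2.minEnclosingCircle(Q[:,:2].astype(np.float32)),np.percentile(Q[:,2],[5,50,95]))
cv2.imwrite("pics/w1.png",I[:,:,::-1])
E
```

```text
[0.57515867 0.37887292 0.1989841 ] 0.994304514929184
1136 ((0.5792191624641418, 0.3722202777862549), 0.025144223123788834) [0.05958195 0.06971657 0.07127241]
```

View pics/w1.png

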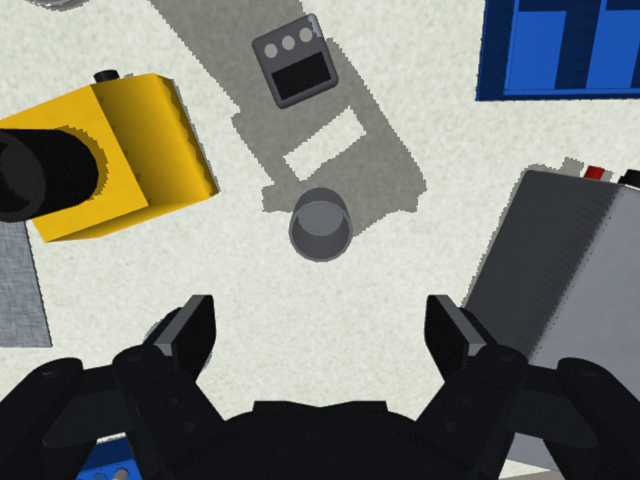

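The wrist view shows the beaker at (320,225), fitted at (0.579, 0.372). That agrees with the top camera to within 3 mm. The arm was still settling, so I'll settle, correct and descend.

```bash
python3 plan.py 577.5 372 200 77.5 1  577.5 372 29 77.5 4
```

```text
[[1.3, -0.0, 0.9, 0, -0.0, 0], [0.0, 43.0, -0.0, 0, -0.0, 0], [0.0, 42.0, -0.0, 0, -0.0, 0], [0.0, 43.0, -0.0, 0, -0.0, 0], [0.0, 43.0, -0.0, 0, -0.0, 0]]
[577.5 372.   29.   77.5]
```

send_rows:
  increments:
    - [[0,0,0,0,0,0],[0,0,0,0,0,0]]

```text
time_s: 3.05
tool_pos: [0.5753, 0.3712, 0.2002]
orientation: [-0.703, 0.703, -0.077, 0.077]
wrist_force: [-0.1, -1.4, 0.6]
width: 0.998
```

send_rows:
  increments:
    - [[1.5,0,1,0,0,0],[0,43,0,0,0,0],[0,43,0,0,0,0],[0,43,0,0,0,0],[0,42,0,0,0,0]]

```text
time_s: 3.68
tool_pos: [0.5776, 0.3716, 0.0287]
orientation: [0.703, -0.703, 0.077, -0.078]
wrist_force: [0.2, -0.0, -0.2]
width: 0.994
```

send_rows:
  increments:
    - [[0,0,0,0,0,0],[0,0,0,0,0,0],[0,0,0,0,0,0],[0,0,0,0,0,0],[0,0,0,0,0,0]]
  fingers: 40

```text
time_s: 4.3
tool_pos: [0.5784, 0.3732, 0.0316]
orientation: [0.703, -0.702, 0.076, -0.078]
wrist_force: [-1.0, 0.0, 4.3]
width: 0.588
```

send_rows:
  increments:
    - [[0,0,0,0,0,0],[0,0,0,0,0,0]]

```text
time_s: 4.55
tool_pos: [0.5784, 0.3732, 0.0316]
orientation: [0.703, -0.702, 0.076, -0.078]
wrist_force: [-0.8, -0.6, 6.8]
width: 0.587
```

Gripped at about 50 mm, which matches the beaker's diameter. Lifting.

send_rows:
  increments:
    - [[0,-41,0,0,0,0],[0,-50,0,0,0,0],[0,-50,0,0,0,0],[0,-50,0,0,0,0],[0,-30,0,0,0,0]]

```text
time_s: 5.18
tool_pos: [0.5775, 0.373, 0.2536]
orientation: [0.704, -0.702, 0.076, -0.078]
wrist_force: [0.6, 0.4, -1.5]
width: 0.59
```

```bash
python3 plan.py 577.5 372 250 77.5 5 >/dev/null; python3 plan.py 540 -14 250 77.5 10;
```

```text
[[5.0, -0.0, -39.0, 0, -0.0, 0], [4.0, -0.0, -38.0, 0, -0.0, 0], [5.0, -0.0, -39.0, 0, -0.0, 0], [5.0, -0.0, -38.0, 0, -0.0, 0], [4.0, -0.0, -39.0, 0, -0.0, 0]]
[[5.0, -0.0, -38.0, 0, -0.0, 0], [5.0, -0.0, -39.0, 0, -0.0, 0], [5.0, -0.0, -38.0, 0, -0.0, 0], [4.0, -0.0, -39.0, 0, -0.0, 0], [5.0, -0.0, -38.0, 0, -0.0, 0]]
[540.  -14.  250.   77.5]
```

send_rows:
  increments:
    - [[5,0,-39,0,0,0],[4,0,-38,0,0,0],[5,0,-39,0,0,0],[5,0,-38,0,0,0],[4,0,-39,0,0,0]]

```text
time_s: 5.8
tool_pos: [0.5571, 0.1781, 0.2496]
orientation: [-0.703, 0.703, -0.077, 0.076]
wrist_force: [1.2, -0.3, -0.4]
width: 0.587
```

send_rows:
  increments:
    - [[5,0,-38,0,0,0],[5,0,-39,0,0,0],[5,0,-38,0,0,0],[4,0,-39,0,0,0],[5,0,-38,0,0,0]]

```text
time_s: 6.42
tool_pos: [0.5391, -0.0144, 0.2497]
orientation: [0.703, -0.703, 0.077, -0.076]
wrist_force: [0.0, 0.6, -1.3]
width: 0.59
```

send_rows:
  increments:
    - [[0,60,0,0,0,0],[0,60,0,0,0,0],[0,60,0,0,0,0],[0,0,0,0,0,0],[0,0,0,0,0,0]]

```text
time_s: 7.05
tool_pos: [0.5411, -0.0136, 0.0721]
orientation: [-0.703, 0.703, -0.076, 0.078]
wrist_force: [1.7, 0.5, -0.1]
width: 0.586
```

```bash
python3 plan.py 540 -14 70 77.5 5 >/dev/null;cat > ref.py <<'E'
from h import *
st=bot.read_state();print(st["tool_pos"],st["width"],st["wrist_force"])
for n in("top","side"):
    s,P=cloud(n)
    I=s["image"]; p=proj(s,(st["tool_pos"]));print(n,p.round(1))
    u,v=map(int,p); 
    cv2.imwrite(f"pics/{n}r.png",cv2.resize(I[max(0,v-80):v+80,u-100:u+100],None,fx=4,fy=4)[:,:,::-1])
E
python3 ref.py
```

```text
[ 0.54113638 -0.01360504  0.07213347] 0.585605944252114 [ 1.72512295  0.5329194  -0.07475936]
top [327.4 276.5]
side [342.4 228.7]
```

View pics/topr.png

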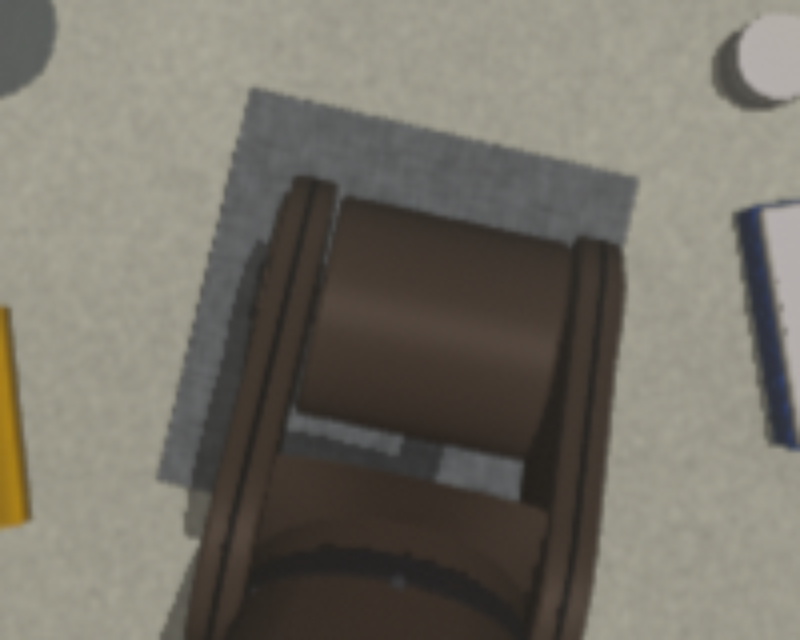

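View pics/sider.png

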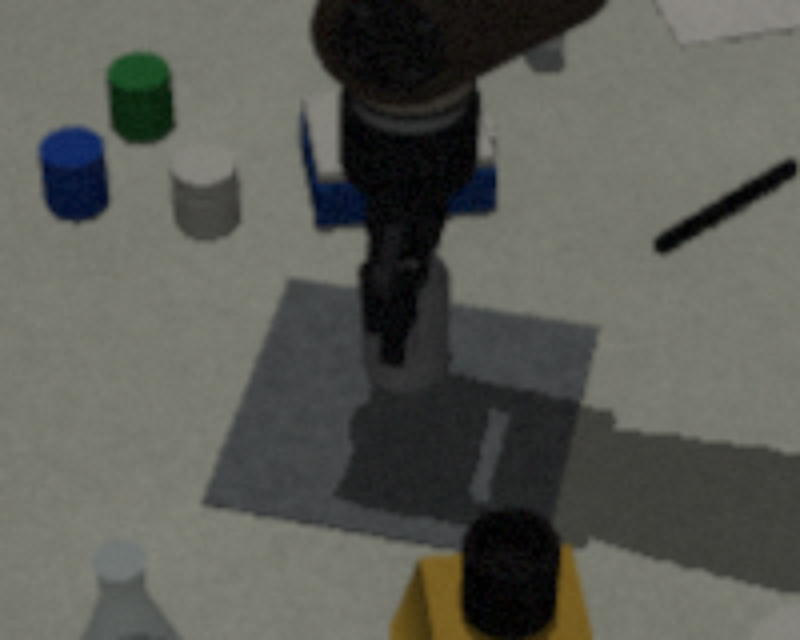

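send_rows:
  increments:
    - [[0,20,0,0,0,0],[0,14,0,0,0,0],[0,0,0,0,0,0]]

```text
time_s: 7.52
tool_pos: [0.5397, -0.0133, 0.0364]
orientation: [0.703, -0.703, 0.077, -0.077]
wrist_force: [-0.3, 1.2, -1.0]
width: 0.587
```

send_rows:
  increments:
    - [[0,1,0,0,0,0],[0,1,0,0,0,0],[0,0,0,0,0,0]]

```text
time_s: 7.9
tool_pos: [0.5401, -0.0134, 0.0347]
orientation: [-0.703, 0.703, -0.077, 0.077]
wrist_force: [-0.3, -0.1, -1.3]
width: 0.588
```

send_rows:
  increments:
    - [[0,1,0,0,0,0],[0,1,0,0,0,0],[0,0,0,0,0,0]]

```text
time_s: 8.28
tool_pos: [0.5402, -0.0135, 0.0346]
orientation: [-0.703, 0.703, -0.077, 0.076]
wrist_force: [-5.0, 0.3, 11.4]
width: 0.589
```

send_rows:
  increments:
    - [[0,1,0,0,0,0],[0,0,0,0,0,0]]

```text
time_s: 8.52
tool_pos: [0.5403, -0.0135, 0.0346]
orientation: [-0.703, 0.703, -0.077, 0.076]
wrist_force: [-8.7, 0.2, 17.3]
width: 0.583
```

send_rows:
  increments:
    - [[0,-3,0,0,0,0],[0,0,0,0,0,0]]

```text
time_s: 8.78
tool_pos: [0.5401, -0.0135, 0.0346]
orientation: [-0.703, 0.703, -0.076, 0.077]
wrist_force: [-0.8, 0.4, 3.2]
width: 0.587
```

send_rows:
  increments:
    - [[0,0,0,0,0,0],[0,0,0,0,0,0],[0,0,0,0,0,0]]
  fingers: 80

```text
time_s: 9.15
tool_pos: [0.5397, -0.0134, 0.0341]
orientation: [0.703, -0.703, 0.077, -0.077]
wrist_force: [-0.5, 0.2, 0.7]
width: 0.941
```

send_rows:
  increments:
    - [[0,-20,0,0,0,0],[0,-48,0,0,0,0],[0,-48,0,0,0,0],[0,-50,0,0,0,0],[0,-20,0,0,0,0]]

```text
time_s: 9.78
tool_pos: [0.5414, -0.0137, 0.2244]
orientation: [-0.703, 0.703, -0.075, 0.079]
wrist_force: [0.0, 0.1, -0.7]
width: 0.938
```

```bash
python3 plan.py 540 -14 220 77.5 9 >/dev/null;python3 plan.py 577 -369 220 77.5 10
cat > w.py <<'E'
import sys
from h import *
# wrist view: fit object near (x,y) r with z range
x,y,rad,z0,z1=map(float,sys.argv[1:6])
st=bot.read_state();print(st["tool_pos"].round(4))
s,P=cloud("wrist")
Q=P.reshape(-1,3);m=(np.hypot(Q[:,0]-x,Q[:,1]-y)<rad)&(Q[:,2]>z0)&(Q[:,2]<z1);Q=Q[m]
print(len(Q)); 
if len(Q)>3:
    c,r=cv2.minEnclosingCircle(Q[:,:2].astype(np.float32)); rc=cv2.minAreaRect((Q[:,:2]*1000).astype(np.float32))
    print(np.round(c,4),round(r,4),np.percentile(Q[:,2],[5,50,95]).round(4),np.round(rc[0],1),np.round(rc[1],1),round(rc[2],1))
cv2.imwrite("pics/w_%s.png"%sys.argv[6],s["image"][:,:,::-1])
E
python3 w.py .54 -.014 .045 .06 .085 beaker
```

```text
[[11.0, -0.0, -34.0, 0, -0.0, 0], [12.0, -0.0, -34.0, 0, -0.0, 0], [11.0, -0.0, -34.0, 0, -0.0, 0], [11.0, -0.0, -33.0, 0, -0.0, 0], [11.0, -0.0, -34.0, 0, -0.0, 0]]
[[12.0, -0.0, -34.0, 0, -0.0, 0], [11.0, -0.0, -34.0, 0, -0.0, 0], [11.0, -0.0, -34.0, 0, -0.0, 0], [12.0, -0.0, -34.0, 0, -0.0, 0], [10.9, -0.0, -33.6, 0, -0.0, 0]]
[ 577.  -369.   220.    77.5]
[ 0.5414 -0.0137  0.2244]
993
[ 0.5409 -0.0147] 0.0251 [0.0615 0.0727 0.0743] [540.9 -14.6] [49.  49.5] 76.0
```

View pics/w_beaker.png

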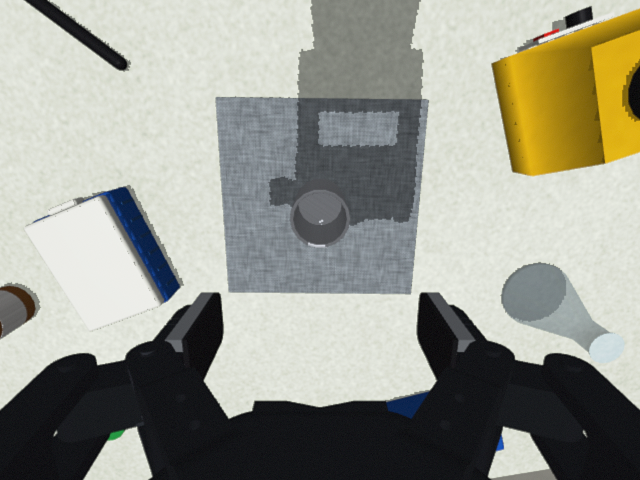

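The wrist view shows the beaker upright at (320,218), with the mat's corners near (217,97), (428,98), (411,293) and (229,292). I'll fit the mat from this view.

```bash
cat > matfit.py <<'E'
from h import *
def onz(s,u,v,z):
    K=s["K"];d=s["R"].T@np.array([(u-K[0,2])/K[0,0],(v-K[1,2])/K[1,1],1]); o=-s["R"].T@s["t"]; return (o+d*(z-o[2])/d[2])[:2]
def fitmat(s,corners,tag):
    # refine each edge by gradient search along normals, then line fit
    g=cv2.GaussianBlur(cv2.cvtColor(s["image"],cv2.COLOR_RGB2GRAY),(3,3),0).astype(np.float32)
    C=np.array(corners,float); lines=[]
    for i in range(4):
        a,b=C[i],C[(i+1)%4]; d=(b-a)/np.linalg.norm(b-a); n=np.array([-d[1],d[0]]); pts=[]
        for t in np.linspace(.06,.94,60):
            p=a+(b-a)*t; o=np.arange(-6,6.01,.25); q=(p+o[:,None]*n).astype(np.float32)
            v=cv2.remap(g,q[None,:,0],q[None,:,1],cv2.INTER_LINEAR)[0]; gr=np.abs(np.gradient(v))
            k=gr.argmax()
            if gr[k]>2.0: pts.append(onz(s,*(p+o[k]*n),.003))
        pts=np.array(pts,np.float32); vx,vy,x0,y0=cv2.fitLine(pts,cv2.DIST_HUBER,0,.001,.001).ravel(); 
        r=np.abs((pts[:,0]-x0)*vy-(pts[:,1]-y0)*vx); lines.append((vx,vy,x0,y0)); print(tag,"edge",i,len(pts),"med res mm",(np.median(r)*1e3).round(2),"angle",np.degrees(np.arctan2(vy,vx)).round(2))
    K=[]
    for i in range(4):
        a,b=lines[i-1],lines[i]; A=np.array([[a[0],-b[0]],[a[1],-b[1]]]); t=np.linalg.solve(A,[b[2]-a[2],b[3]-a[3]]); K.append([a[2]+t[0]*a[0],a[3]+t[0]*a[1]])
    K=np.array(K); print(tag,K.round(4).tolist(),"sides",[np.linalg.norm(K[i]-K[i-1]).round(4) for i in range(4)],"centre",K.mean(0).round(4)); return K
E
python3 - <<'E'
from matfit import *
s=bot.snapshot("wrist"); fitmat(s,[(217,97),(428,98),(411,293),(229,292)],"wrist")
E
```

```text
wrist edge 0 60 med res mm 0.21 angle 76.79
wrist edge 1 60 med res mm 0.2 angle -13.16
wrist edge 2 60 med res mm 0.31 angle 77.07
wrist edge 3 60 med res mm 0.24 angle -12.94
wrist [[0.421099990606308, -0.08889999985694885], [0.4668999910354614, 0.10620000213384628], [0.661300003528595, 0.06069999933242798], [0.616599977016449, -0.13379999995231628]] sides [np.float32(0.2006), np.float32(0.2004), np.float32(0.1996), np.float32(0.1996)] centre [ 0.5415 -0.0139]
```

send_rows:
  increments:
    - [[11,0,-34,0,0,0],[12,0,-34,0,0,0],[11,0,-34,0,0,0],[11,0,-33,0,0,0],[11,0,-34,0,0,0]]

```text
time_s: 10.5
tool_pos: [0.5572, -0.1912, 0.2179]
orientation: [0.703, -0.702, 0.078, -0.076]
wrist_force: [-0.2, -0.2, 0.0]
width: 0.935
```

send_rows:
  increments:
    - [[12,0,-34,0,0,0],[11,0,-34,0,0,0],[11,0,-34,0,0,0],[12,0,-34,0,0,0],[11,0,-33.5,0,0,0]]

```text
time_s: 11.12
tool_pos: [0.5764, -0.369, 0.2175]
orientation: [0.704, -0.702, 0.078, -0.076]
wrist_force: [-0.1, 0.5, -0.1]
width: 0.939
```

send_rows:
  increments:
    - [[0,0,0,0,0,0],[0,0,0,0,0,0]]

```text
time_s: 11.38
tool_pos: [0.5765, -0.3674, 0.2184]
orientation: [0.704, -0.702, 0.078, -0.076]
wrist_force: [-0.7, 0.2, 0.2]
width: 0.941
```

```bash
python3 w.py .577 -.369 .03 .075 .11 bottle; python3 - <<'E'
from matfit import *
s,P=cloud("top"); cv2.imwrite("pics/top2.png",s["image"][:,:,::-1])
fitmat(s,[(289,219),(268,315),(364,336),(385,240)],"top")
Q=P.reshape(-1,3);Q=Q[(np.hypot(Q[:,0]-.54,Q[:,1]+.014)<.05)&(Q[:,2]>.062)&(Q[:,2]<.1)]
print(len(Q),cv2.minEnclosingCircle(Q[:,:2].astype(np.float32)))
E
```

```text
[ 0.5765 -0.3674  0.2184]
866
[ 0.5793 -0.3704] 0.0125 [0.0831 0.0903 0.0915] [ 579.1 -370.3] [24.3 23.9] 26.7
top edge 0 60 med res mm 0.21 angle -12.99
top edge 1 60 med res mm 0.48 angle 76.99
top edge 2 60 med res mm 0.4 angle -13.17
top edge 3 60 med res mm 0.17 angle 76.69
top [[0.6596999764442444, 0.06069999933242798], [0.4641999900341034, 0.10580000281333923], [0.41920000314712524, -0.08889999985694885], [0.6136000156402588, -0.13439999520778656]] sides [np.float32(0.2004), np.float32(0.2007), np.float32(0.1998), np.float32(0.1996)] centre [ 0.5392 -0.0142]
141 ((0.5379369258880615, -0.015374795533716679), 0.02488570846617222)
```

View pics/w_bottle.png

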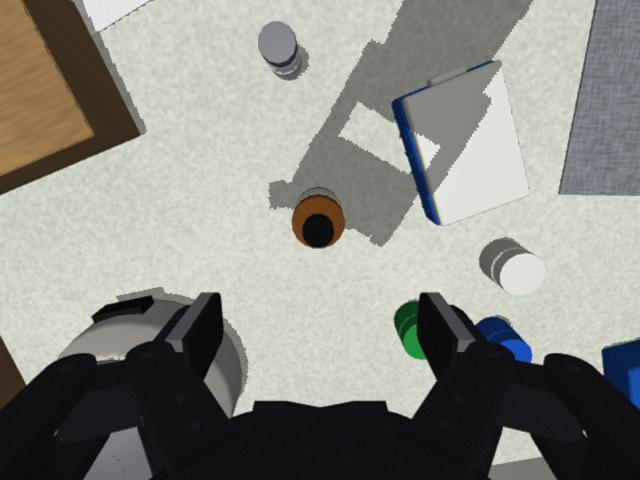

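View pics/top2.png

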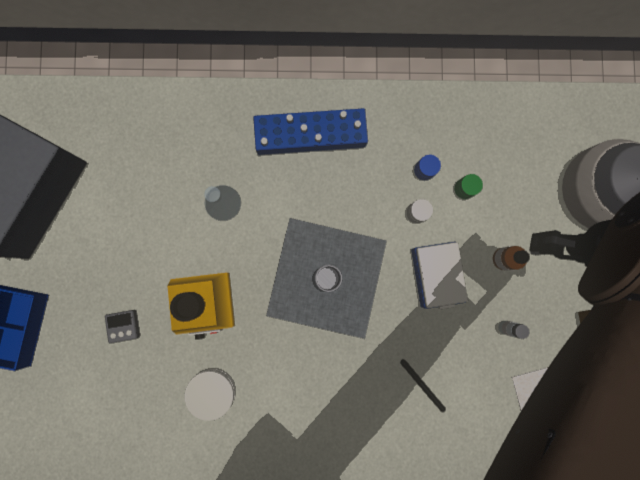

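Two cameras put the beaker 1–1.5 mm from the mat's centre, and the mat's yaw is −13.0°. The wrist view shows the brown bottle at (318,220), where it's expected. Now I'll pick it.

```bash
python3 plan.py 579 -369.5 150 77 2  579 -369.5 36 77 3
```

```text
[[1.0, 35.0, -0.0, 0, 0.0, 0], [1.1, 35.0, -0.0, 0, 0.5, 0], [-0.0, 38.0, -0.0, 0, -0.0, 0], [-0.0, 38.0, -0.0, 0, -0.0, 0], [-0.0, 38.0, -0.0, 0, -0.0, 0]]
[ 579.  -369.5   36.    77. ]
```

send_rows:
  increments:
    - [[1,35,0,0,0,0],[1,35,0,0,0.5,0],[0,38,0,0,0,0],[0,38,0,0,0,0],[0,38,0,0,0,0]]

```text
time_s: 12.1
tool_pos: [0.5793, -0.3675, 0.0355]
orientation: [-0.703, 0.703, -0.079, 0.08]
wrist_force: [0.5, 0.2, 0.4]
width: 0.932
```

send_rows:
  increments:
    - [[0,0,0,0,0,0],[0,0,0,0,0,0]]

```text
time_s: 12.35
tool_pos: [0.58, -0.3688, 0.038]
orientation: [-0.702, 0.703, -0.079, 0.08]
wrist_force: [0.2, -0.0, 0.4]
width: 0.936
```

send_rows:
  increments:
    - [[0,0,0,0,0,0],[0,0,0,0,0,0],[0,0,0,0,0,0],[0,0,0,0,0,0],[0,0,0,0,0,0]]
  fingers: 36
  squeeze: 35

```text
time_s: 12.98
tool_pos: [0.5802, -0.3697, 0.0387]
orientation: [-0.702, 0.703, -0.079, 0.081]
wrist_force: [-0.1, 1.2, 6.3]
width: 0.527
```

send_rows:
  increments:
    - [[0,0,0,0,0,0],[0,0,0,0,0,0]]

```text
time_s: 13.22
tool_pos: [0.5802, -0.3698, 0.0388]
orientation: [-0.702, 0.703, -0.079, 0.081]
wrist_force: [0.3, 0.4, 6.5]
width: 0.524
```

send_rows:
  increments:
    - [[0,-34,0,0,0,0],[0,-40,0,0,0,0],[0,-40,0,0,0,0],[0,-40,0,0,0,0],[0,-30,0,0,0,0]]

```text
time_s: 13.85
tool_pos: [0.5789, -0.3688, 0.2219]
orientation: [-0.702, 0.703, -0.08, 0.08]
wrist_force: [-0.0, -0.2, -1.3]
width: 0.527
```

```bash
python3 plan.py 579 -369.5 220 77 6 >/dev/null; python3 plan.py 612.5 -30 220 77 8 612.5 -30 80 77 4
```

```text
[[-5.0, -0.0, 42.0, 0, -0.0, 0], [-6.0, -0.0, 43.0, 0, -0.0, 0], [-5.0, -0.0, 42.0, 0, -0.0, 0], [-6.0, -0.0, 42.0, 0, -0.0, 0], [-5.0, -0.0, 42.0, 0, -0.0, 0]]
[[-6.0, -0.0, 43.0, 0, -0.0, 0], [-5.0, -0.0, 42.0, 0, -0.0, 0], [-5.8, -0.0, 42.3, 0, -0.0, 0], [0.0, 35.0, 0.0, 0, -0.0, 0], [0.0, 35.0, 0.0, 0, -0.0, 0]]
[[0.0, 35.0, 0.0, 0, -0.0, 0], [0.0, 35.0, 0.0, 0, -0.0, 0]]
[612.5 -30.   80.   77. ]
```

send_rows:
  increments:
    - [[-5,0,42,0,0,0],[-6,0,43,0,0,0],[-5,0,42,0,0,0],[-6,0,42,0,0,0],[-5,0,42,0,0,0]]

```text
time_s: 14.48
tool_pos: [0.5994, -0.1555, 0.2195]
orientation: [0.703, -0.702, 0.08, -0.079]
wrist_force: [-0.2, -0.6, -1.0]
width: 0.523
```

send_rows:
  increments:
    - [[-6,0,43,0,0,0],[-5,0,42,0,0,0],[-6,0,42.5,0,0,0],[0,35,0,0,0,0],[0,35,0,0,0,0]]

```text
time_s: 15.1
tool_pos: [0.6119, -0.0281, 0.1495]
orientation: [-0.703, 0.703, -0.079, 0.08]
wrist_force: [0.4, 0.5, -1.7]
width: 0.522
```

send_rows:
  increments:
    - [[0,35,0,0,0,0],[0,35,0,0,0,0],[0,0,0,0,0,0],[0,0,0,0,0,0]]

```text
time_s: 15.6
tool_pos: [0.6127, -0.0292, 0.0814]
orientation: [-0.703, 0.703, -0.079, 0.08]
wrist_force: [0.5, 0.1, -1.6]
width: 0.524
```

```bash
python3 w.py .541 -.0145 .045 .06 .085 b3
```

```text
[ 0.6127 -0.0292  0.0814]
4709
[ 0.5408 -0.0146] 0.0251 [0.0621 0.0728 0.0742] [540.8 -14.7] [49.3 49.2] 82.6
```

View pics/w_b3.png

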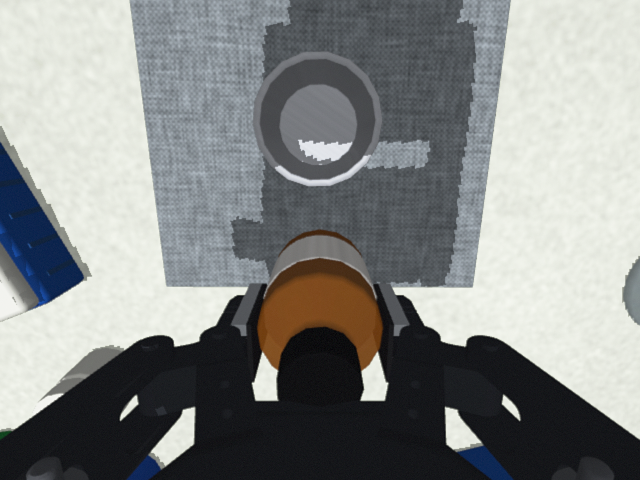

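The held bottle (320,330) lines up with the beaker (318,118). Lowering.

send_rows:
  increments:
    - [[0,20,0,0,0,0],[0,17,-0.5,0,0,0],[0,0,0,0,0,0],[0,2,0,0,0,0],[0,0,0,0,0,0]]

```text
time_s: 16.27
tool_pos: [0.6119, -0.0295, 0.0413]
orientation: [-0.703, 0.703, -0.08, 0.08]
wrist_force: [-1.3, -0.4, 0.3]
width: 0.525
```

send_rows:
  increments:
    - [[0,1,0,0,0,0],[0,0,0,0,0,0]]

```text
time_s: 16.52
tool_pos: [0.612, -0.0295, 0.0413]
orientation: [-0.703, 0.703, -0.08, 0.08]
wrist_force: [-3.2, 0.3, 4.7]
width: 0.525
```

send_rows:
  increments:
    - [[0,-1,0,0,0,0],[0,0,0,0,0,0]]

```text
time_s: 16.77
tool_pos: [0.6121, -0.0295, 0.0413]
orientation: [0.703, -0.703, 0.08, -0.08]
wrist_force: [-1.8, -0.3, 0.7]
width: 0.528
```

send_rows:
  increments:
    - [[0,0,0,0,0,0],[0,0,0,0,0,0],[0,0,0,0,0,0]]
  fingers: 75

```text
time_s: 17.15
tool_pos: [0.6121, -0.0296, 0.0413]
orientation: [0.703, -0.703, 0.08, -0.08]
wrist_force: [0.4, -0.2, -0.7]
width: 0.876
```

send_rows:
  increments:
    - [[0,-15,0,0,0,0],[0,-40,0,0,0,0],[0,-45,0,0,0,0],[0,-45,0,0,0,0],[0,-34,0,0,0,0]]

```text
time_s: 17.77
tool_pos: [0.6127, -0.0296, 0.2243]
orientation: [-0.702, 0.703, -0.078, 0.081]
wrist_force: [0.6, -0.1, -1.1]
width: 0.882
```

```bash
python3 w.py .611 -.031 .03 .078 .12 bp;  python3 w.py .541 -.0145 .045 .06 .085 b4
python3 plan.py 612.4 -30.5 220 77 8 >/dev/null; python3 plan.py 671 -195 200 -13 10
```

```text
[ 0.6127 -0.0296  0.2243]
853
[ 0.6114 -0.0304] 0.0125 [0.0865 0.0933 0.0945] [611.3 -30.4] [24.2 24.3] 51.8
[ 0.615  -0.03    0.2298]
953
[ 0.5411 -0.015 ] 0.0251 [0.0635 0.073  0.0745] [540.7 -14.9] [49.2 49. ] 77.3
[[9.0, 2.0, -15.0, 0, 9.0, 0], [12.0, 2.0, -13.0, 0, 9.0, 0], [13.0, 2.0, -11.0, 0, 9.0, 0], [15.0, 2.0, -9.0, 0, 9.0, 0], [17.0, 2.0, -6.0, 0, 9.0, 0]]
[[17.0, 2.0, -4.0, 0, 9.0, 0], [17.0, 2.0, -1.0, 0, 9.0, 0], [17.0, 2.0, 2.0, 0, 9.0, 0], [17.0, 2.0, 4.0, 0, 9.0, 0], [16.2, 2.0, 7.4, 0, 9.0, 0]]
[ 671. -195.  200.  -13.]
```

View pics/w_bp.png

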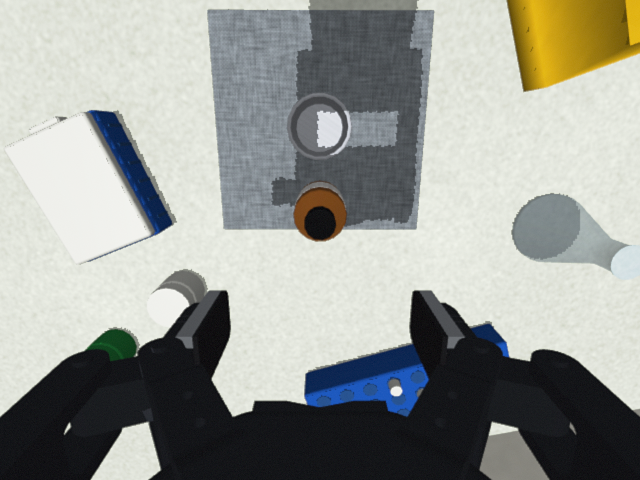

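Bottle placed: the offset to the beaker is 72 mm at −12.5°, so the gap is about 24 mm. Now the white jar, with the jaws along the mat's x.

send_rows:
  increments:
    - [[9,2,-15,0,9,0],[12,2,-13,0,9,0],[13,2,-11,0,9,0],[15,2,-9,0,9,0],[17,2,-6,0,9,0]]
  fingers: 64

```text
time_s: 18.5
tool_pos: [0.6411, -0.1124, 0.2092]
orientation: [-0.618, 0.618, -0.345, 0.344]
wrist_force: [0.8, 0.8, -0.1]
width: 0.747
```

send_rows:
  increments:
    - [[17,2,-4,0,9,0],[17,2,-1,0,9,0],[17,2,2,0,9,0],[17,2,4,0,9,0],[16,2,7.5,0,9,0]]

```text
time_s: 19.12
tool_pos: [0.6703, -0.1941, 0.1991]
orientation: [0.439, -0.439, 0.555, -0.554]
wrist_force: [-0.5, -0.0, 0.4]
width: 0.751
```

send_rows:
  increments:
    - [[0,0,0,0,0,0],[0,0,0,0,0,0]]

```text
time_s: 19.38
tool_pos: [0.6703, -0.1932, 0.1997]
orientation: [0.441, -0.441, 0.553, -0.552]
wrist_force: [-0.5, 0.3, -0.2]
width: 0.751
```

```bash
python3 w.py .67 -.196 .035 .038 .06 jar
```

```text
[ 0.6703 -0.1932  0.1997]
1999
[ 0.6722 -0.1961] 0.0215 [0.044  0.0453 0.0465] [ 672.2 -196.1] [42.1 42.1] 44.4
```

View pics/w_jar.png

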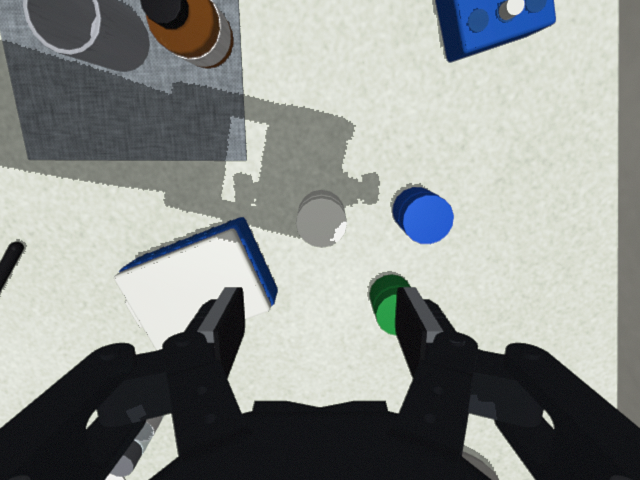

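The wrist view shows the white jar at (321,218), between the box and the blue and green decoys. It's now centred between the jaws, so I'll descend.

```bash
python3 plan.py 672.5 -196.5 130 -13 2  672.5 -196.5 17 -13 3
```

```text
[[1.0, 35.0, 1.0, 0, -0.0, 0], [0.2, 35.0, 0.8, 0, -0.0, 0], [-0.0, 38.0, -0.0, 0, -0.0, 0], [-0.0, 37.0, -0.0, 0, -0.0, 0], [-0.0, 38.0, -0.0, 0, -0.0, 0]]
[ 672.5 -196.5   17.   -13. ]
```

send_rows:
  increments:
    - [[1,35,1,0,0,0],[0,35,1,0,0,0],[0,38,0,0,0,0],[0,37,0,0,0,0],[0,38,0,0,0,0]]

```text
time_s: 20.05
tool_pos: [0.6726, -0.1943, 0.0166]
orientation: [-0.441, 0.441, -0.553, 0.553]
wrist_force: [0.1, 1.4, -0.3]
width: 0.753
```

send_rows:
  increments:
    - [[0,0,0,0,0,0],[0,0,0,0,0,0]]

```text
time_s: 20.3
tool_pos: [0.6734, -0.1951, 0.019]
orientation: [-0.441, 0.44, -0.552, 0.554]
wrist_force: [0.5, 0.4, 0.0]
width: 0.748
```

send_rows:
  increments:
    - [[0,0,0,0,0,0],[0,0,0,0,0,0],[0,0,0,0,0,0],[0,0,0,0,0,0],[0,0,0,0,0,0]]
  fingers: 35

```text
time_s: 20.92
tool_pos: [0.6743, -0.1959, 0.0206]
orientation: [-0.441, 0.44, -0.552, 0.555]
wrist_force: [-0.5, 1.8, 6.5]
width: 0.498
```

send_rows:
  increments:
    - [[0,0,0,0,0,0],[0,0,0,0,0,0]]

```text
time_s: 21.18
tool_pos: [0.6743, -0.1958, 0.0206]
orientation: [-0.441, 0.44, -0.552, 0.555]
wrist_force: [-0.4, 0.8, 6.8]
width: 0.495
```

send_rows:
  increments:
    - [[0,-40,0,0,0,0],[0,-45,0,0,0,0],[0,-45,0,0,0,0],[0,-45,0,0,0,0],[0,-25,0,0,0,0]]

```text
time_s: 21.8
tool_pos: [0.6734, -0.1956, 0.2215]
orientation: [-0.441, 0.439, -0.552, 0.555]
wrist_force: [-0.0, 0.8, -1.3]
width: 0.495
```

```bash
python3 plan.py 672.5 -196.5 217 -13 6 >/dev/null; python3 plan.py 558 55.5 217 -13 7 558 55.5 77 -13 3 
```

```text
[[-31.0, -0.0, -24.0, 0, -0.0, 0], [-32.0, -0.0, -24.0, 0, -0.0, 0], [-31.0, -0.0, -24.0, 0, -0.0, 0], [-32.0, -0.0, -24.0, 0, -0.0, 0], [-31.0, -0.0, -24.0, 0, -0.0, 0]]
[[-31.0, -0.0, -24.0, 0, -0.0, 0], [-31.8, -0.0, -24.3, 0, -0.0, 0], [-0.0, 47.0, 0.0, 0, -0.0, 0], [-0.0, 46.0, 0.0, 0, -0.0, 0], [-0.0, 47.0, 0.0, 0, -0.0, 0]]
[557.9  55.5  77.  -13. ]
```

send_rows:
  increments:
    - [[-31,0,-24,0,0,0],[-32,0,-24,0,0,0],[-31,0,-24,0,0,0],[-32,0,-24,0,0,0],[-31,0,-24,0,0,0]]

```text
time_s: 22.42
tool_pos: [0.59, -0.0141, 0.2176]
orientation: [-0.44, 0.44, -0.553, 0.553]
wrist_force: [-0.5, 0.4, -1.3]
width: 0.499
```

send_rows:
  increments:
    - [[-31,0,-24,0,0,0],[-32,0,-24.5,0,0,0],[0,47,0,0,0,0],[0,46,0,0,0,0],[0,47,0,0,0,0]]

```text
time_s: 23.05
tool_pos: [0.5578, 0.0572, 0.0768]
orientation: [-0.441, 0.44, -0.553, 0.554]
wrist_force: [1.1, 0.0, -0.6]
width: 0.499
```

send_rows:
  increments:
    - [[0,0,0,0,0,0],[0,0,0,0,0,0]]

```text
time_s: 23.3
tool_pos: [0.559, 0.0569, 0.0793]
orientation: [-0.441, 0.44, -0.553, 0.554]
wrist_force: [-0.6, -0.7, -0.2]
width: 0.5
```

```bash
python3 w.py .541 -.0145 .03 .062 .085 j2
```

```text
[0.559  0.0569 0.0793]
922
[ 0.5434 -0.0018] 0.0216 [0.0632 0.0708 0.0738] [544.6   4.1] [12.6 42.9] 78.5
```

View pics/w_j2.png

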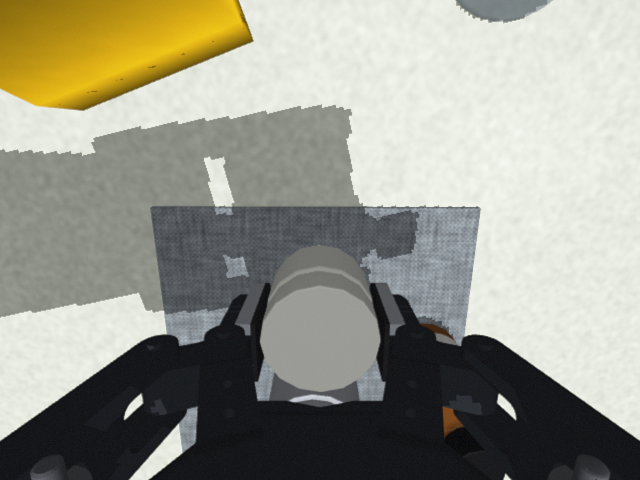

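send_rows:
  increments:
    - [[1,20,-0.5,0,0,0],[0,20,0,0,0,0],[0,13,0,0,0,0],[0,0,0,0,0,0],[0,2,0,0,0,0]]

```text
time_s: 23.98
tool_pos: [0.5574, 0.056, 0.0231]
orientation: [-0.44, 0.44, -0.553, 0.553]
wrist_force: [-2.4, 0.1, 11.2]
width: 0.499
```

send_rows:
  increments:
    - [[0,1,0,0,0,0],[0,0,0,0,0,0]]

```text
time_s: 24.22
tool_pos: [0.5574, 0.0561, 0.0231]
orientation: [-0.44, 0.441, -0.553, 0.553]
wrist_force: [-3.4, -0.0, 7.8]
width: 0.499
```

send_rows:
  increments:
    - [[0,-1,0,0,0,0],[0,0,0,0,0,0]]

```text
time_s: 24.48
tool_pos: [0.5574, 0.0561, 0.0231]
orientation: [-0.441, 0.44, -0.553, 0.554]
wrist_force: [-1.3, -0.7, 4.8]
width: 0.493
```

send_rows:
  increments:
    - [[0,0,0,0,0,0],[0,0,0,0,0,0],[0,0,0,0,0,0]]
  fingers: 64

```text
time_s: 24.85
tool_pos: [0.5568, 0.0562, 0.022]
orientation: [0.44, -0.44, 0.553, -0.553]
wrist_force: [-0.2, 0.1, 0.5]
width: 0.753
```

send_rows:
  increments:
    - [[0,-15,0,0,0,0],[0,-45,0,0,0,0],[0,-45,0,0,0,0],[0,-50,0,0,0,0],[0,-43,0,0,0,0]]

```text
time_s: 25.48
tool_pos: [0.5572, 0.0562, 0.2238]
orientation: [-0.441, 0.44, -0.553, 0.554]
wrist_force: [1.3, 1.1, 0.7]
width: 0.747
```

```bash
for a in ".558 .056 .035 .038 .06 jp" ".541 -.0145 .03 .062 .085 jp" ".611 -.031 .025 .08 .12 jp"; do python3 w.py $a; done; python3 plan.py 557.2 54.6 220 -13 8 >/dev/null; python3 plan.py 480 -200 230 20 6 441 -368 220 77 7
```

```text
[0.5572 0.0562 0.2238]
1784
[0.5587 0.0549] 0.0216 [0.047  0.0484 0.0496] [558.6  55.1] [42.3 42.1] 44.3
[0.5604 0.0561 0.2308]
997
[ 0.541  -0.0144] 0.0252 [0.063  0.0721 0.0741] [540.9 -14.3] [49.8 49. ] 78.3
[0.5604 0.056  0.2285]
365
[ 0.6099 -0.0296] 0.0125 [0.0819 0.0929 0.0943] [605.2 -27.8] [24.7 11.8] 69.7
[[44.0, -2.0, -3.0, 0, -6.0, 0], [44.0, -1.0, -8.0, 0, -5.0, 0], [43.0, -2.0, -11.0, 0, -6.0, 0], [41.0, -2.0, -16.0, 0, -5.0, 0], [40.0, -1.0, -19.0, 0, -6.0, 0]]
[[37.8, -2.0, -23.6, 0, -5.0, 0], [21.0, 1.0, -13.0, 0, -8.0, 0], [18.0, 2.0, -17.0, 0, -8.0, 0], [16.0, 1.0, -18.0, 0, -8.0, 0], [14.0, 2.0, -21.0, 0, -9.0, 0]]
[[10.0, 1.0, -22.0, 0, -8.0, 0], [6.0, 2.0, -24.0, 0, -8.0, 0], [3.8, 1.0, -24.6, 0, -8.0, 0]]
[ 441. -368.  220.   77.]
```

View pics/w_jp.png

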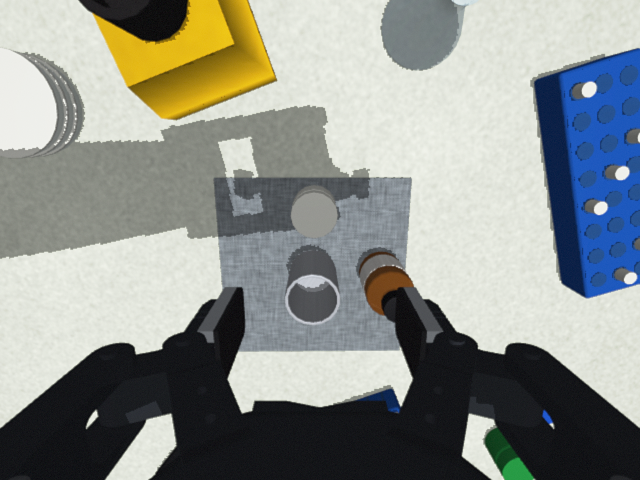

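All three are in place: the jar (315,210) sits 71.5 mm from the beaker at 14°, so its gap is about 24.5 mm. Next is the vial.

send_rows:
  increments:
    - [[44,-2,-3,0,-6,0],[44,-1,-8,0,-5,0],[43,-2,-11,0,-6,0],[41,-2,-16,0,-5,0],[40,-1,-19,0,-6,0]]

```text
time_s: 26.25
tool_pos: [0.4916, -0.1567, 0.2273]
orientation: [-0.562, 0.562, -0.43, 0.429]
wrist_force: [0.4, 0.4, 0.6]
width: 0.754
```

send_rows:
  increments:
    - [[38,-2,-23.5,0,-5,0],[21,1,-13,0,-8,0],[18,2,-17,0,-8,0],[16,1,-18,0,-8,0],[14,2,-21,0,-9,0]]

```text
time_s: 26.88
tool_pos: [0.457, -0.2951, 0.223]
orientation: [0.672, -0.671, 0.223, -0.222]
wrist_force: [-0.0, 0.4, -0.3]
width: 0.749
```

send_rows:
  increments:
    - [[10,1,-22,0,-8,0],[6,2,-24,0,-8,0],[4,1,-24.5,0,-8,0],[0,0,0,0,0,0],[0,0,0,0,0,0]]

```text
time_s: 27.5
tool_pos: [0.441, -0.3658, 0.2194]
orientation: [0.703, -0.702, 0.081, -0.08]
wrist_force: [-0.2, 0.4, -0.4]
width: 0.751
```

```bash
python3 w.py .441 -.369 .03 .074 .1 vial
```

```text
[ 0.441  -0.3658  0.2194]
877
[ 0.4428 -0.3692] 0.0135 [0.0787 0.0804 0.0816] [ 442.8 -369.2] [25.6 26.4] 77.3
```

View pics/w_vial.png

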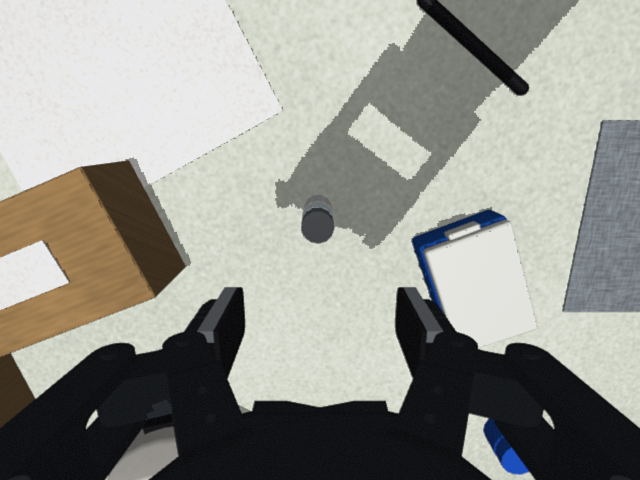

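```bash
python3 plan.py 443 -369.5 140 77 2  443 -369.5 41 77 3
```

```text
[[1.0, 40.0, -0.0, 0, -0.0, 0], [1.3, 40.0, -1.0, 0, -0.0, 0], [0.0, 33.0, 0.0, 0, -0.0, 0], [0.0, 33.0, 0.0, 0, -0.0, 0], [0.0, 33.0, 0.0, 0, -0.0, 0]]
[ 443.  -369.5   41.    77. ]
```

send_rows:
  increments:
    - [[1,40,0,0,0,0],[1.5,40,-1,0,0,0],[0,33,0,0,0,0],[0,33,0,0,0,0],[0,33,0,0,0,0]]

```text
time_s: 28.18
tool_pos: [0.4438, -0.3672, 0.0405]
orientation: [0.703, -0.703, 0.08, -0.08]
wrist_force: [-0.5, -0.0, 0.1]
width: 0.748
```

send_rows:
  increments:
    - [[0,0,0,0,0,0],[0,0,0,0,0,0]]

```text
time_s: 28.42
tool_pos: [0.4443, -0.3684, 0.0426]
orientation: [-0.702, 0.703, -0.079, 0.08]
wrist_force: [-0.9, 0.1, -0.6]
width: 0.748
```

send_rows:
  increments:
    - [[0,0,0,0,0,0],[0,0,0,0,0,0],[0,0,0,0,0,0],[0,0,0,0,0,0],[0,0,0,0,0,0]]
  fingers: 18

```text
time_s: 29.05
tool_pos: [0.4442, -0.3689, 0.0429]
orientation: [-0.702, 0.703, -0.079, 0.081]
wrist_force: [-1.5, 2.1, 6.6]
width: 0.312
```

send_rows:
  increments:
    - [[0,0,0,0,0,0],[0,0,0,0,0,0]]

```text
time_s: 29.3
tool_pos: [0.4442, -0.3689, 0.0429]
orientation: [-0.702, 0.703, -0.079, 0.081]
wrist_force: [0.3, 1.7, 6.0]
width: 0.316
```

send_rows:
  increments:
    - [[0,-35,0,0,0,0],[0,-45,0,0,0,0],[0,-45,0,0,0,0],[0,-45,0,0,0,0],[0,-40,0,0,0,0]]

```text
time_s: 29.92
tool_pos: [0.4433, -0.3682, 0.2528]
orientation: [-0.702, 0.703, -0.08, 0.08]
wrist_force: [0.6, -0.2, -1.0]
width: 0.315
```

```bash
python3 plan.py 443 -369.5 251 77 6 >/dev/null; python3 plan.py 493 140 251 77 13 
```

```text
[[-5.0, -0.0, 39.0, 0, -0.0, 0], [-5.0, -0.0, 39.0, 0, -0.0, 0], [-5.0, -0.0, 39.0, 0, -0.0, 0], [-5.0, -0.0, 39.0, 0, -0.0, 0], [-5.0, -0.0, 39.0, 0, -0.0, 0]]
[[-5.0, -0.0, 39.0, 0, -0.0, 0], [-5.0, -0.0, 39.0, 0, -0.0, 0], [-6.0, -0.0, 39.0, 0, -0.0, 0], [-5.0, -0.0, 39.0, 0, -0.0, 0], [-5.0, -0.0, 40.0, 0, -0.0, 0]]
[[-5.0, -0.0, 39.0, 0, -0.0, 0], [-5.0, -0.0, 39.0, 0, -0.0, 0], [-4.9, -0.0, 38.7, 0, -0.0, 0]]
[493. 140. 251.  77.]
```

send_rows:
  increments:
    - [[-5,0,39,0,0,0],[-5,0,39,0,0,0],[-5,0,39,0,0,0],[-5,0,39,0,0,0],[-5,0,39,0,0,0]]

```text
time_s: 30.55
tool_pos: [0.4626, -0.1713, 0.2509]
orientation: [0.703, -0.703, 0.08, -0.08]
wrist_force: [0.8, -0.4, -0.9]
width: 0.312
```

send_rows:
  increments:
    - [[-5,0,39,0,0,0],[-5,0,39,0,0,0],[-6,0,39,0,0,0],[-5,0,39,0,0,0],[-5,0,40,0,0,0]]

```text
time_s: 31.18
tool_pos: [0.4812, 0.0254, 0.251]
orientation: [-0.702, 0.703, -0.08, 0.08]
wrist_force: [-0.1, -0.3, -0.0]
width: 0.316
```

send_rows:
  increments:
    - [[-5,0,39,0,0,0],[-5,0,39,0,0,0],[-5,0,38.5,0,0,0],[0,0,0,0,0,0],[0,0,0,0,0,0]]

```text
time_s: 31.8
tool_pos: [0.4928, 0.1408, 0.2509]
orientation: [-0.702, 0.703, -0.08, 0.08]
wrist_force: [0.3, -0.2, -0.1]
width: 0.313
```

```bash
python3 w.py .493 .225 .04 .149 .168 cup
```

```text
[0.4928 0.1408 0.2509]
2034
[0.4939 0.2246] 0.0241 [0.1506 0.155  0.1563] [493.9 224.3] [47.  47.3] 77.3
```

View pics/w_cup.png

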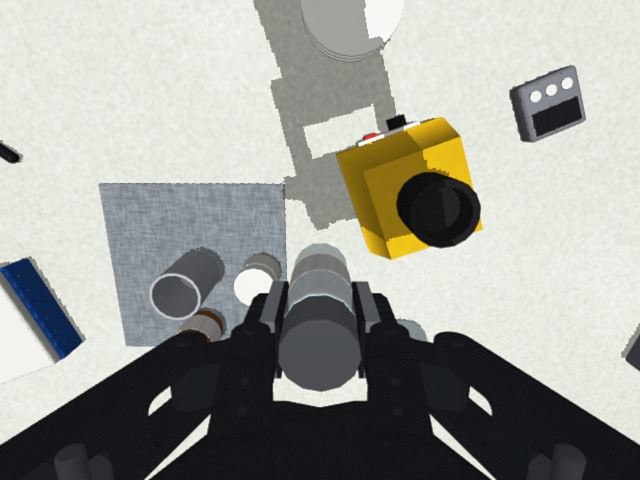

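The cup is at (438,210) in the wrist view, fitted at (0.494, 0.2246) with its rim at 0.155 m and 47 mm across. That agrees with the description. Now I'll move over it.

```bash
python3 plan.py 495 225 251 77 3 495 225 215 77 1
```

```text
[[-6.0, -0.0, 28.0, 0, -0.0, 0], [-5.0, -0.0, 28.0, 0, -0.0, 0], [-6.1, -0.0, 27.3, 0, -0.0, 0], [-0.0, 36.0, -0.0, 0, -0.0, 0]]
[495. 225. 215.  77.]
```

send_rows:
  increments:
    - [[-6,0,28,0,0,0],[-5,0,28,0,0,0],[-6,0,27.5,0,0,0],[0,0,0,0,0,0],[0,36,0,0,0,0]]

```text
time_s: 32.48
tool_pos: [0.4978, 0.2257, 0.2186]
orientation: [0.703, -0.702, 0.077, -0.083]
wrist_force: [0.9, -0.2, -1.1]
width: 0.316
```

send_rows:
  increments:
    - [[0,0,0,0,0,0],[0,0,0,0,0,0]]

```text
time_s: 32.72
tool_pos: [0.4958, 0.2254, 0.2162]
orientation: [0.703, -0.702, 0.08, -0.081]
wrist_force: [0.4, -0.7, -0.2]
width: 0.311
```

```bash
python3 w.py .493 .225 .04 .149 .168 cup2; python3 - <<'E'
from h import *
s,P=cloud("side");st=bot.read_state();t=st["tool_pos"];print(t)
p=proj(s,(t[0],t[1],.155)).astype(int);print(p)
I=s["image"];cv2.imwrite("pics/s_cup.png",cv2.resize(I[p[1]-60:p[1]+60,p[0]-60:p[0]+60],None,fx=5,fy=5)[:,:,::-1])
E
```

```text
[0.4958 0.2254 0.2162]
1689
[0.4937 0.2249] 0.0239 [0.1513 0.1551 0.1562] [489.5 225.4] [46.9 38.7] 77.9
[0.49619815 0.22593446 0.2170327 ]
[366 282]
```

View pics/w_cup2.png

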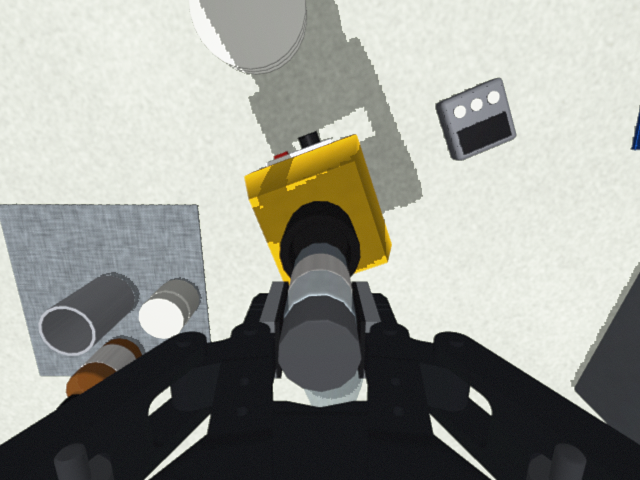

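View pics/s_cup.png

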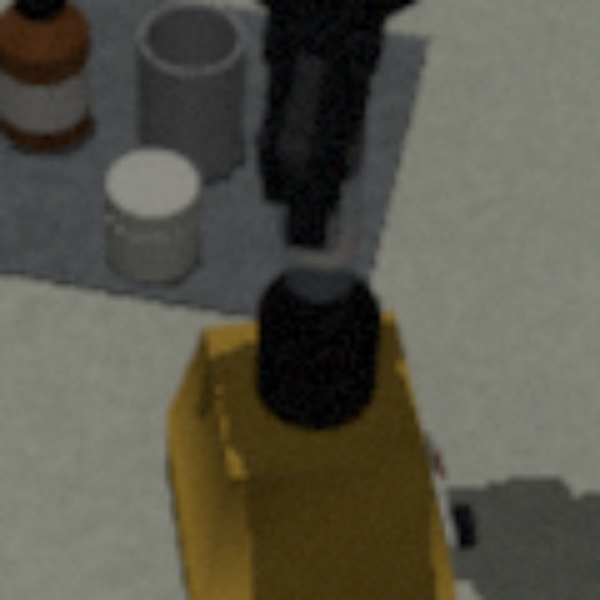

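In the side view the vial (x≈323) is centred on the cup (260–380), and in the wrist view both sit at column 320. Lowering slowly while watching the force.

send_rows:
  increments:
    - [[0,8,0,0,0,0],[0,8,0,0,0,0],[0,4,0,0,0,0],[0,0,0,0,0,0]]

```text
time_s: 33.33
tool_pos: [0.4949, 0.2263, 0.1945]
orientation: [-0.702, 0.703, -0.08, 0.079]
wrist_force: [-0.3, -0.7, -0.6]
width: 0.312
```

send_rows:
  increments:
    - [[0,3,0,0,0,0],[0,3,0,0,0,0],[0,0,0,0,0,0]]

```text
time_s: 33.7
tool_pos: [0.4951, 0.2263, 0.189]
orientation: [-0.703, 0.703, -0.08, 0.08]
wrist_force: [-0.2, -0.5, -1.0]
width: 0.313
```

send_rows:
  increments:
    - [[0,3,0,0,0,0],[0,3,0,0,0,0],[0,0,0,0,0,0]]

```text
time_s: 34.08
tool_pos: [0.495, 0.2263, 0.1829]
orientation: [-0.702, 0.703, -0.08, 0.08]
wrist_force: [-0.3, 0.3, 0.5]
width: 0.316
```

send_rows:
  increments:
    - [[0,3,0,0,0,0],[0,2,0,0,0,0],[0,0,0,0,0,0]]

```text
time_s: 34.45
tool_pos: [0.4951, 0.2263, 0.178]
orientation: [-0.703, 0.703, -0.08, 0.08]
wrist_force: [0.6, -0.4, 0.3]
width: 0.317
```

send_rows:
  increments:
    - [[0,2,0,0,0,0],[0,0,0,0,0,0]]

```text
time_s: 34.7
tool_pos: [0.4952, 0.2263, 0.1762]
orientation: [-0.703, 0.703, -0.08, 0.08]
wrist_force: [-0.8, 0.5, -0.8]
width: 0.316
```

send_rows:
  increments:
    - [[0,1,0,0,0,0],[0,0,0,0,0,0]]

```text
time_s: 34.95
tool_pos: [0.4954, 0.2264, 0.176]
orientation: [0.703, -0.703, 0.08, -0.08]
wrist_force: [-1.5, -0.5, 2.5]
width: 0.318
```

Seated at exactly the predicted 0.176 m. Releasing.

send_rows:
  increments:
    - [[0,0,0,0,0,0],[0,0,0,0,0,0],[0,0,0,0,0,0]]
  fingers: 55

```text
time_s: 35.33
tool_pos: [0.4952, 0.2263, 0.1752]
orientation: [0.703, -0.703, 0.08, -0.08]
wrist_force: [1.0, -0.1, -1.0]
width: 0.645
```

send_rows:
  increments:
    - [[0,-10,0,0,0,0],[0,-30,0,0,0,0],[0,-35,0,0,0,0],[0,-20,0,0,0,0],[0,0,0,0,0,0]]

```text
time_s: 35.95
tool_pos: [0.4962, 0.2266, 0.2725]
orientation: [0.703, -0.702, 0.078, -0.081]
wrist_force: [0.8, 0.5, -1.2]
width: 0.639
```

```bash
python3 w.py .4955 .226 .03 .2 .23 vp; python3 plan.py 495 225 270 77 2 >/dev/null; python3 plan.py 449 379.5 200 99.4 5; python3 plan.py show
```

```text
[0.4962 0.2266 0.2725]
1778
[0.4938 0.2261] 0.0135 [0.205  0.2133 0.2143] [493.9 226.1] [26.1 26.5] 76.9
[[-16.0, 14.0, 28.0, 0, -4.0, 0], [-14.0, 14.0, 29.0, 0, -5.0, 0], [-11.0, 14.0, 30.0, 0, -4.0, 0], [-9.0, 14.0, 31.0, 0, -5.0, 0], [-6.8, 14.0, 31.8, 0, -4.4, 0]]
[449.  379.5 200.   99.4]
[449.03673560601914, 379.4972587901205, 200.0, 99.4]
```

View pics/w_vp.png

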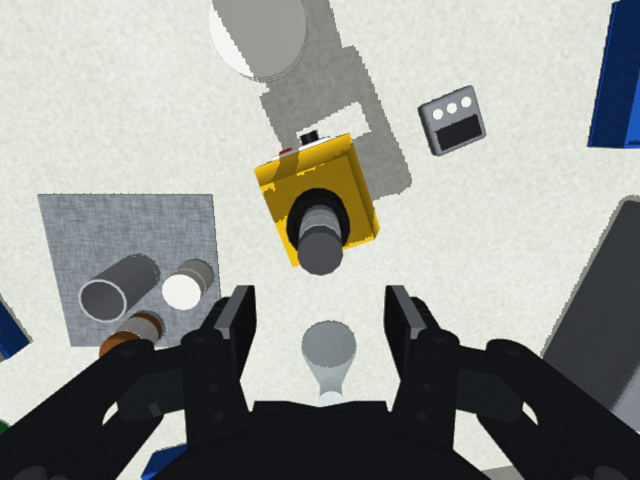

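The vial is upright with its top at 0.2133 m, exactly 133 + 80 mm. Now the timer.

send_rows:
  increments:
    - [[-16,14,28,0,-4,0],[-14,14,29,0,-5,0],[-11,14,30,0,-4,0],[-9,14,31,0,-5,0],[-7,14,32,0,-4.5,0]]

```text
time_s: 36.62
tool_pos: [0.4475, 0.3813, 0.1974]
orientation: [-0.704, 0.705, 0.058, -0.061]
wrist_force: [-0.3, 0.2, 0.6]
width: 0.646
```

send_rows:
  increments:
    - [[0,0,0,0,0,0],[0,0,0,0,0,0],[0,0,0,0,0,0]]
  fingers: 80

```text
time_s: 37.0
tool_pos: [0.4494, 0.3802, 0.2005]
orientation: [-0.705, 0.705, 0.058, -0.058]
wrist_force: [0.6, -0.3, -0.5]
width: 0.933
```

```bash
python3 w.py .448 .379 .05 .016 .03 timer
```

```text
[0.4494 0.3802 0.2005]
3712
[0.4489 0.38  ] 0.0373 [0.0201 0.0226 0.0241] [449.4 379.8] [56.5 55.9] 9.8
```

View pics/w_timer.png

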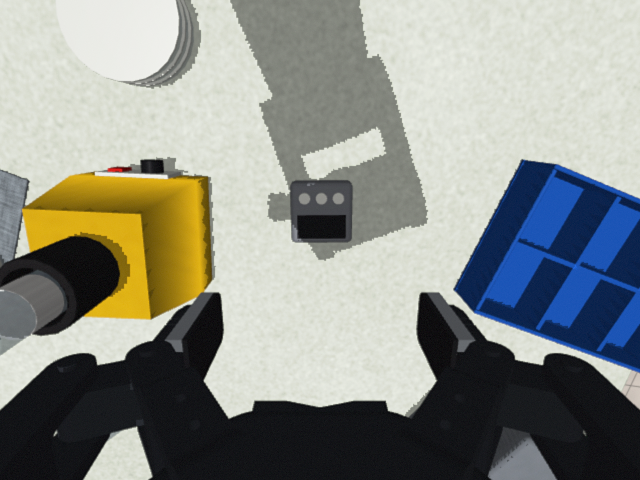

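The timer (321,211) is square to the jaws. Descending to grip it.

send_rows:
  increments:
    - [[0,45,0.5,0,-0.4,0],[0,45,0,0,0,0],[0,45,0,0,0,0],[0,40,0,0,0,0],[0,10,0,0,0,0]]

```text
time_s: 37.67
tool_pos: [0.4474, 0.3798, 0.0127]
orientation: [-0.704, 0.705, 0.059, -0.062]
wrist_force: [-0.7, 0.0, 0.6]
width: 0.938
```

send_rows:
  increments:
    - [[0,0,0,0,0,0],[0,5,0,0,0,0],[0,0,0,0,0,0]]

```text
time_s: 38.05
tool_pos: [0.4497, 0.3819, 0.0117]
orientation: [0.705, -0.704, -0.062, 0.06]
wrist_force: [-0.1, 0.0, 0.2]
width: 0.937
```

send_rows:
  increments:
    - [[0,0,0,0,0,0],[0,0,0,0,0,0],[0,0,0,0,0,0],[0,0,0,0,0,0],[0,0,0,0,0,0]]
  fingers: 46

```text
time_s: 38.67
tool_pos: [0.4495, 0.3819, 0.0113]
orientation: [0.705, -0.704, -0.062, 0.061]
wrist_force: [-1.1, -0.2, 4.4]
width: 0.651
```

send_rows:
  increments:
    - [[0,0,0,0,0,0],[0,0,0,0,0,0]]

```text
time_s: 38.92
tool_pos: [0.4495, 0.3819, 0.0113]
orientation: [0.705, -0.704, -0.062, 0.061]
wrist_force: [-1.1, 0.0, 5.9]
width: 0.648
```

send_rows:
  increments:
    - [[0,-35,0,0,0,0],[0,-55,0,0,0,0],[0,-55,0,0,0,0],[0,-55,0,0,0,0],[0,-50,0,0,0,0]]

```text
time_s: 39.55
tool_pos: [0.4484, 0.3812, 0.2614]
orientation: [-0.704, 0.705, 0.061, -0.061]
wrist_force: [-0.0, 0.3, -0.4]
width: 0.644
```

```bash
python3 plan.py 449 380 260 99.8 6 >/dev/null; python3 plan.py 545 -120 260 98.6 11;
```

```text
[[1.0, -0.0, -46.0, 0, 0.0, 0], [1.0, -0.0, -47.0, 0, 0.0, 0], [1.0, -0.0, -46.0, 0, 0.0, 0], [0.0, -0.0, -46.0, 0, 0.0, 0], [1.0, -0.0, -46.0, 0, 1.0, 0]]
[[2.0, -0.0, -47.0, 0, -0.0, 0], [2.0, -0.0, -46.0, 0, -0.0, 0], [1.0, -0.0, -46.0, 0, -0.0, 0], [2.0, -0.0, -46.0, 0, -0.0, 0], [2.0, -0.0, -47.0, 0, 0.0, 0]]
[[1.4, -0.0, -45.9, 0, 0.2, 0]]
[ 545.  -120.   260.    98.6]
```

send_rows:
  increments:
    - [[1,0,-46,0,0,0],[1,0,-47,0,0,0],[1,0,-46,0,0,0],[0,0,-46,0,0,0],[1,0,-46,0,1,0]]

```text
time_s: 40.17
tool_pos: [0.4921, 0.1531, 0.2593]
orientation: [-0.705, 0.705, 0.054, -0.055]
wrist_force: [0.4, -0.7, -1.3]
width: 0.645
```

send_rows:
  increments:
    - [[2,0,-47,0,0,0],[2,0,-46,0,0,0],[1,0,-46,0,0,0],[2,0,-46,0,0,0],[2,0,-47,0,0,0]]

```text
time_s: 40.8
tool_pos: [0.5371, -0.0745, 0.2592]
orientation: [0.705, -0.705, -0.055, 0.056]
wrist_force: [-0.5, -0.8, -1.0]
width: 0.644
```

send_rows:
  increments:
    - [[1.5,0,-46,0,0,0],[0,0,0,0,0,0],[0,0,0,0,0,0]]

```text
time_s: 41.18
tool_pos: [0.5456, -0.1179, 0.2593]
orientation: [0.705, -0.704, -0.054, 0.055]
wrist_force: [-0.1, 1.1, -1.3]
width: 0.647
```

```bash
python3 w.py .545 -.232 .085 .044 .055 lid
```

```text
[ 0.5456 -0.1179  0.2593]
9783
[ 0.5469 -0.2323] 0.0689 [0.0469 0.0484 0.0496] [ 544.4 -233.2] [120.4  81.3] 8.5
```

View pics/w_lid.png

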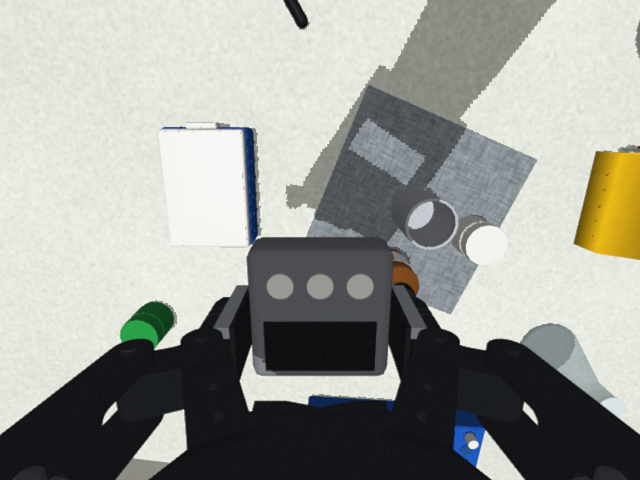

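The lid centre fits at (0.5444, −0.2332), 8.5°, z 0.048. Now I'll move over it and lower.

```bash
python3 plan.py 544.5 -233 260 98.6 3  544.5 -233 80 98.6 4
```

```text
[[-6.0, -0.0, -37.0, 0, -0.0, 0], [-6.0, -0.0, -37.0, 0, 0.0, 0], [-5.4, -0.0, -37.7, 0, 0.0, 0], [0.0, 45.0, 0.0, 0, -0.0, 0], [0.0, 45.0, 0.0, 0, 0.0, 0]]
[[0.0, 45.0, 0.0, 0, 0.0, 0], [0.0, 45.0, 0.0, 0, 0.0, 0]]
[ 544.5 -233.    80.    98.6]
```

send_rows:
  increments:
    - [[-6,0,-37,0,0,0],[-6,0,-37,0,0,0],[-5.5,0,-37.5,0,0,0],[0,45,0,0,0,0],[0,45,0,0,0,0]]

```text
time_s: 41.85
tool_pos: [0.5466, -0.2305, 0.17]
orientation: [-0.705, 0.705, 0.056, -0.055]
wrist_force: [-0.0, 0.0, -1.7]
width: 0.647
```

send_rows:
  increments:
    - [[0,45,0,0,0,0],[0,45,0,0,0,0],[0,0,0,0,0,0],[0,0,0,0,0,0]]

```text
time_s: 42.35
tool_pos: [0.5474, -0.231, 0.0821]
orientation: [-0.704, 0.705, 0.056, -0.055]
wrist_force: [-0.2, -0.7, -0.3]
width: 0.641
```

send_rows:
  increments:
    - [[-2.5,10,-0.5,0,0,0],[0,8,0,0,0,0],[0,0,0,0,0,0],[0,2,0,0,0,0],[0,0,0,0,0,0]]

```text
time_s: 42.98
tool_pos: [0.5438, -0.2322, 0.0604]
orientation: [-0.705, 0.705, 0.055, -0.055]
wrist_force: [-0.7, -0.0, -1.1]
width: 0.648
```

send_rows:
  increments:
    - [[0,2,0,0,0,0],[0,0,0,0,0,0]]

```text
time_s: 43.22
tool_pos: [0.5441, -0.2324, 0.0593]
orientation: [-0.705, 0.705, 0.055, -0.055]
wrist_force: [-1.2, 0.9, 3.8]
width: 0.645
```

send_rows:
  increments:
    - [[0,1,0,0,0,0],[0,0,0,0,0,0]]

```text
time_s: 43.48
tool_pos: [0.5442, -0.2324, 0.0593]
orientation: [-0.705, 0.705, 0.055, -0.055]
wrist_force: [-4.8, 1.5, 9.3]
width: 0.648
```

Contact at exactly 59.3 mm. I'll ease off, release and lift.

send_rows:
  increments:
    - [[0,-1.5,0,0,0,0],[0,0,0,0,0,0]]

```text
time_s: 43.72
tool_pos: [0.5441, -0.2323, 0.0593]
orientation: [-0.705, 0.705, 0.055, -0.055]
wrist_force: [-1.3, 1.6, 4.0]
width: 0.645
```

send_rows:
  increments:
    - [[0,0,0,0,0,0],[0,0,0,0,0,0],[0,0,0,0,0,0]]
  fingers: 80

```text
time_s: 44.1
tool_pos: [0.5436, -0.232, 0.0584]
orientation: [0.705, -0.705, -0.055, 0.055]
wrist_force: [0.6, -0.4, 0.0]
width: 0.934
```

send_rows:
  increments:
    - [[0,-15,0,0,0,0],[0,-45,0,0,0,0],[0,-45,0,0,0,0],[0,-45,0,0,0,0],[0,-30,0,0,0,0]]

```text
time_s: 44.72
tool_pos: [0.5445, -0.2326, 0.2431]
orientation: [-0.704, 0.706, 0.056, -0.054]
wrist_force: [0.3, 0.5, 0.3]
width: 0.935
```

send_rows:
  increments:
    - [[0,0,-50,0,0,0],[0,0,-50,0,0,0],[0,0,-50,0,0,0],[0,0,-50,0,0,0],[0,0,0,0,0,0]]

```text
time_s: 45.35
tool_pos: [0.5742, -0.4331, 0.2391]
orientation: [-0.705, 0.705, 0.054, -0.054]
wrist_force: [-0.5, 0.2, -1.1]
width: 0.932
```

```bash
python3 - <<'E'
from matfit import *
s,P=cloud("top"); cv2.imwrite("pics/topF.png",s["image"][:,:,::-1])
K=fitmat(s,[(289,219),(268,315),(364,336),(385,240)],"top"); mc=K.mean(0); yaw=np.radians(-13); ex=np.array([np.cos(yaw),np.sin(yaw)]); ey=np.array([-ex[1],ex[0]])
A=P.reshape(-1,3)
def c(n,x,y,rad,z0,z1):
    Q=A[(np.hypot(A[:,0]-x,A[:,1]-y)<rad)&(A[:,2]>z0)&(A[:,2]<z1)]
    cc,r=cv2.minEnclosingCircle(Q[:,:2].astype(np.float32)); rc=cv2.minAreaRect((Q[:,:2]*1000).astype(np.float32)); print(n,len(Q),np.round(cc,4),round(r,4),"rect",np.round(rc[0],1),np.round(rc[1],1),round(rc[2],1),"zmed",np.median(Q[:,2]).round(4)); return np.array(cc)
b=c("beaker",.539,-.015,.032,.06,.09)
bo=c("bottle",.61,-.031,.022,.08,.1)
j=c("jar",.555,.055,.03,.038,.055)
v=c("vial",.492,.224,.025,.2,.23)
t=c("timer",.543,-.234,.05,.062,.08)
l=c("lid",.543,-.234,.08,.043,.055)
f=c("flasktop",.6875,.1928,.03,.08,.12)
for n,d in (("beaker-mat",b-mc),("bottle-beaker",bo-b),("jar-beaker",j-b)): print(n,"mat frame mm",(1e3*np.array([d@ex,d@ey])).round(1))
E
```

```text
top edge 0 60 med res mm 0.72 angle -13.05
top edge 1 60 med res mm 0.42 angle 77.21
top edge 2 60 med res mm 0.37 angle -13.2
top edge 3 60 med res mm 0.25 angle 76.68
top [[0.6596999764442444, 0.05990000069141388], [0.46380001306533813, 0.10530000180006027], [0.4196999967098236, -0.08889999985694885], [0.6136999726295471, -0.13439999520778656]] sides [np.float32(0.1997), np.float32(0.2011), np.float32(0.1991), np.float32(0.1992)] centre [ 0.5392 -0.0145]
beaker 143 [ 0.538  -0.0154] 0.0249 rect [538.5 -14.9] [48.  47.6] 89.9 zmed 0.072
bottle 146 [ 0.6089 -0.0312] 0.0125 rect [609.2 -30.8] [23.1 24.4] 45.1 zmed 0.0919
jar 403 [0.5562 0.0541] 0.0213 rect [556.3  54.1] [39.7 41.5] 0.1 zmed 0.0467
vial 278 [0.4919 0.2253] 0.0138 rect [491.5 225.4] [26.1 26.3] 40.3 zmed 0.2114
timer 897 [ 0.5417 -0.2344] 0.0373 rect [ 541.4 -234. ] [55.8 56.3] 9.1 zmed 0.0693
lid 1628 [ 0.5448 -0.2336] 0.0685 rect [ 542.  -233.9] [121.4  81.5] 8.5 zmed 0.0471
flasktop 222 [0.6873 0.1925] 0.0145 rect [687.1 193.1] [26.7 25.8] 89.5 zmed 0.1033
beaker-mat mat frame mm [-1.  -1.1]
bottle-beaker mat frame mm [72.7  0.6]
jar-beaker mat frame mm [ 2.1 71.8]
```

View pics/topF.png

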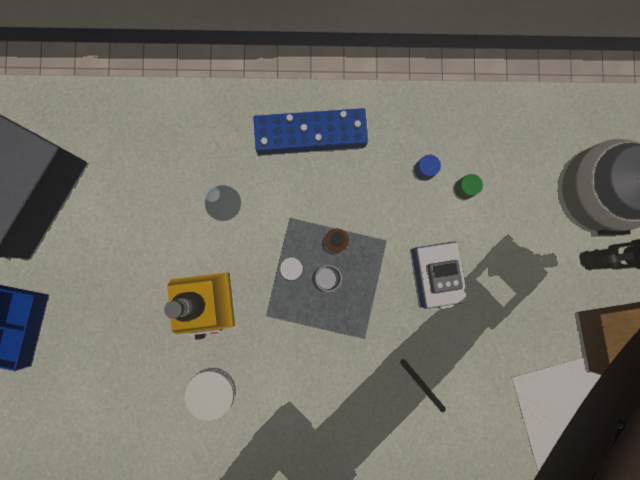

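The final top view shows everything in place, the flask unmoved, and the gripper clear of everything. Handing in.

```bash
python3 -c "
from station import bot
print(bot.hand_in())"
```

```text
the job is handed in; nothing more can be done
None
```

I set out the bench in the order you asked and handed it in at about 45 s of the 136 s allowed. No verdict was reported, so the figures below are my own last checks.

| Item | Last check (top camera) |
|---|---|
| Beaker | About 1.5 mm from the mat's centre |
| Bottle | 72.7 mm behind the beaker (gap about 25 mm), 0.6 mm off square |
| Jar | 71.8 mm beside the beaker on the mixer side (gap about 25 mm), 2.1 mm off square |
| Vial | Upright in the cup, top at about 0.211–0.213 m (0.213 m expected); it touched down at the expected floor height |
| Timer | Face up, within 1 mm of the lid's centre and in line with the lid |
| Flask | Not moved (under 0.5 mm difference from the start) |

- **Camera disagreement:** the cameras differed from each other and from the arm by 1–4 mm. I corrected for this using the gripped objects and by measuring one object relative to another. The 1–2 mm offsets in the table are about as fine as this setup can resolve, so I left them.
- **Forces:** the highest wrist force in any one direction that I read was about 17 N, while setting the beaker down. No check failed.

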